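Load a tin into the drop-door holding cabinet

ROBOT

A 6-joint arm with a two-finger parallel gripper is mounted at the origin on the work surface. World frame = base frame: x ahead of the robot, y to its left, z up, the work surface at z = 0. Lengths are in mm, angles in rad, forces in N, time in s.
With the tool pointing down it reaches from about 350 to 975 mm from the base axis. Payload 7.1 kg.
Tool frame: the origin (TCP) lies on the centre line of the jaws, within the pads' length; the fingertips stand 8 mm ahead of it and the grasp point (between the pads) lies 11 mm behind it; z points along the fingers, x is the direction in which the jaws open and shut, and the axes are right-handed (so a half turn about z gives the same grasp; the last joint's range is limited). The gripper opens to 88 mm and grips with 3 to 60 N. Pads are 20 mm wide; open, the fingers measure 115 mm over their backs; the gripper's body (75 mm by 178 mm) begins 61 mm behind the grasp point.
Start: joints at [1.306, 0.423, 1.63, -0, 1.089, -0.019], TCP at [152.051, 606.206, 230.675] pointing down, gripper open.
Joint ranges: [-3, 3], [-0.9, 2.11], [0.09, 2.58], [-1.31, 4.45], [0.11, 2.69], [-2.54, 2.54]. Speed limits (rad/s): [2.39, 2.39, 3.01, 3.14, 3.14, 3.14].

INTERFACE

Orientations are given as a rotation vector (axis times angle).
In Python, from workcell import ctrl gives the robot as it stands.
- The arm moves only by the shell command python3 -m handwheel 'ROWS'. ROWS is JSON, a list of rows, each a list of 3 entries, a list of its own where there are three numbers: the turn, a rotation vector about the tool's x, y, z in rad, then the shift along the tool's x, y, z in mm, then the opening, from 0 (shut) to 1 (fully open). In form: [[[ax, ay, az], [tx, ty, tz], jaw], ...]. A call has exactly 10 rows; each row shifts and turns the pose as measured when the row begins, along the tool's axes as they then stand; what a row does not reach is not made up. A row lasts 1/12 s, in which the tool goes at most 41.7 mm and 7.16 degrees, less where a joint would pass 70% of its speed; a pose out of reach is approached as far as the arm can. A call with a gripper value outside its range is refused whole. The fingers move at their own pace and stop on an object; the grip force is fixed at half the most. Time passes only in rows, so rows that do not move let the fingers close, or fill a call up. It gives the time, the measured TCP pose, the force and the opening at its end, in the units of the state.
- ctrl.get_obs(): the state, without advancing time (a new reading comes with each control period).
- ctrl.get_image(name): name is "scene" or "top"; returns a dict with "pixels" (420x560x3 uint8, red, green, blue), "camera_matrix" (3x3 intrinsics, pixels), "rvec" (rotation vector, rad) and "tvec" (3), from world to camera coordinates, as OpenCV has them. Camera axes: x right, y down, z forward; pixel columns grow to the right and rows downward; lengths in mm; the calibration is good to about 2 mm. A picture is of the moment at which its call begins. There is no depth.
- ctrl.close_job(): hands the job in, once; it reports no verdict.
Trained networks look in a picture, given as the dict that the camera call returned (one of the last four; its "shot" number tells which), for a name from the list of things; names that differ only in an ending like _2 or _b are one class to them, and where a whole thing is asked for, a point or a joint stands for the part that bears it (a point fixed in the world has none). Each returns a list of dicts, best first, with "score" (0 to 1); they miss things now and then, are a little off and sometimes report something else, mostly with a low value. They report only what shows in the picture. A call takes as long as a camera call. They do not tell look-alikes from the thing itself.
- ctrl.look_for(picture, query): "position" ([x, y, z] in mm, in the coordinates of the camera as it stood for that picture, good to about 4 mm: the middle of the surface that is visible of it).
- ctrl.spot_point(picture, query): "position" ([x, y, z] in mm, in the coordinates of the camera as it stood for that picture, good to about 4 mm: a listed point, or the origin of a listed thing).
The state is a dict: "t": time; "qpos": joint angles; "qvel": joint speeds; "joint_torque": joint torques, N m; "ee_pos": TCP position; "orientation": TCP orientation; "ft_force": force on the tool from outside, world axes, zero at the start; "moment": the same for the moment, N m; "width": finger opening in mm.
Only numpy, scipy, OpenCV 4.12 (cv2) and the standard library are available. Lean on these libraries where they do the work, as an engineer would, in place of code of your own. Each camera call takes 0.05 s, during which the arm holds its last target.

TASK

Load the orange-lidded tin into the clear holding cabinet: pull the cabinet's front door all the way down until it lies level, get the tin through the opening and standing upright on the empty blue pad beside the green-lidded tin (the open door makes a shelf to set it on and slide it in from), then push the door back up until it is fully shut. Keep the tin upright throughout, and leave the green-lidded tin, the jar, the bottle and the bowl where they are.

Things in the scene. Friction and masses are not known exactly. Their poses are not given: they have to be found in the camera images.
- cabinet: Clear-walled holding cabinet on a grey base, fixed: 240 deep, 350 wide, 240 high. Origin: centre of underside, on the table; x from its front (door side, nearest the robot) to its back, y left, z up. Front plane at x = -120. Bay behind it: 330 wide, 230 deep, floor 98.5 above the table, clear ceiling 135 above the floor, no sill.
- door (a joint): Door angle, rad: 0 shut (upright), 1.571 fully open, level on its stop, inner face 1.5 above the bay floor, so things slide over it into the bay. Panel 340 wide, 140 high, 18 thick, inner face on the hinge line, 0.5 kg. Friction hinge (0.45 N m) holds it at any angle. May start slightly ajar.
- door_hinge (a point): Point on the door's hinge line at mid-width: on the cabinet's front plane, 100 mm above the table. Axes turn with the door; when shut they equal the cabinet's.
- door_handle (a point): Middle of the black round handle bar, 12 thick, 200 long, parallel to the hinge, on an arm at each end, a hoop rising in the plane of the door panel. In the door's frame 9 out from the inner face and 180 up from the hinge: shut, it stands 40 above the door's top, free between the arms; open, it lies beyond the door's edge towards the robot, 91 above the table, with a 34 gap between bar and edge.
- tin_center (a point): Centre of the orange-lidded steel tin to be loaded (half-way up). A closed block 120 long (its x), 58 wide (its y), 60 high (its z, up), 0.3 to 0.5 kg; stands on the table left or right of the cabinet.
- green_tin_center (a point): Centre of the green-lidded tin, same size, already standing in one half of the bay, lengthwise front to back. Must stay there.
- pad: Blue flat pad in the other half of the bay, flush with the floor (nothing to catch on), 130 (x, front to back) x 80 (y), for one tin lengthwise front to back. Origin: its centre, at bay floor height; axes nearly as the cabinet's.
- jar: Amber jar with white cap, 70 across, 100 high, standing; origin at its underside. Leave alone.
- bottle: Yellow bottle with red cap, 60 across, 170 high, standing; origin at its underside. Leave alone.
- bowl: Steel bowl, 150 across, 70 high; origin at its underside. Leave alone.
There are look-alikes about, which are no part of the job. Leave any pink look-alike of the part that bears tin_center alone.

How it is judged:
By the outcome, as a careful person would: the job done as asked, in the order asked, and still so for the second after the job is handed in, with the robot touching nothing.
It also fails if it takes over 72 s, if anything falls off the work surface, if the arm or the gripper's body presses on something with over 40 N, if the wrist force passes 120 N, or if a joint passes its speed limit or range.

## Working session

There is one attempt and no reset: what is moved stays moved. The work goes in short steps, Python scripts to look and compute and a shell command to move; the robot and the scene stay as the last step left them, time stands still between calls to the robot, and variables do not carry over. Pictures are saved under pics/ and viewed, and the job is handed in when it is done.

```bash
ls; mkdir -p pics
cat > h.py <<'E'
import numpy as np, cv2
from workcell import ctrl
def shot(cam,name):
    p=ctrl.get_image(cam); cv2.imwrite(f'pics/{name}.png',p['pixels'][:,:,::-1]); return p
def c2w(p,x):
    R=cv2.Rodrigues(np.array(p['rvec'],float))[0]; return R.T@(np.array(x,float)-np.array(p['tvec'],float).ravel())
def w2p(p,X):
    return cv2.projectPoints(np.array(X,float).reshape(-1,3),np.array(p['rvec'],float),np.array(p['tvec'],float),np.array(p['camera_matrix'],float),None)[0].reshape(-1,2)
def ray_z(p,uv,z):
    K=np.array(p['camera_matrix']);R=cv2.Rodrigues(np.array(p['rvec'],float))[0]
    C=-R.T@np.array(p['tvec'],float).ravel(); d=R.T@np.linalg.inv(K)@np.array([uv[0],uv[1],1.])
    return C+d*(z-C[2])/d[2]
E
python3 - <<'E'
from h import *
for cam in ['scene','top']:
    p=shot(cam,cam+'0')
    for q in ['cabinet','door_hinge','door_handle','tin_center','green_tin_center','pad','jar','bottle','bowl']:
        r=ctrl.spot_point(p,q)
        for d in r[:4]: 
            w=c2w(p,d['position']); print(cam,q,round(d['score'],2),w.round(0),w2p(p,w).round(0)[0])
o=ctrl.get_obs();print(o['t'],o['ee_pos'],o['orientation'],o['width'],o['ft_force'])
E
```

```text
pics
scene door_hinge 0.58 [643. -46. 100.] [273. 195.]
scene door_handle 0.8 [631. -48. 276.] [276. 175.]
scene tin_center 0.86 [795. 273.  27.] [164. 234.]
scene tin_center 0.8 [501. 389.  31.] [195. 333.]
scene tin_center 0.64 [544. 248.  28.] [223. 289.]
scene tin_center 0.64 [367. 263.  34.] [258. 338.]
scene jar 0.79 [ 501. -358.   -1.] [373. 174.]
scene bottle 0.96 [657. 422.  -0.] [156. 301.]
scene bowl 0.96 [ 654. -457.    1.] [361. 125.]
top door_hinge 0.75 [636. -51.  98.] [291. 203.]
top door_handle 0.76 [634. -51. 276.] [293. 192.]
top tin_center 0.72 [504. 385.  29.] [146. 250.]
top tin_center 0.68 [552. 242.  31.] [194. 234.]
top jar 0.73 [ 503. -361.   -1.] [392. 250.]
top bottle 0.79 [657. 421.  -1.] [139. 202.]
top bowl 0.93 [ 643. -457.    2.] [422. 205.]
1.0 [152.03904278 606.20651324 230.70005791] [-2.47702582e+00 -1.93233148e+00  5.32524579e-06] 88.37103395987052 [ 0.60932255  0.05929828 -0.37682709]
```

View pics/scene0.png

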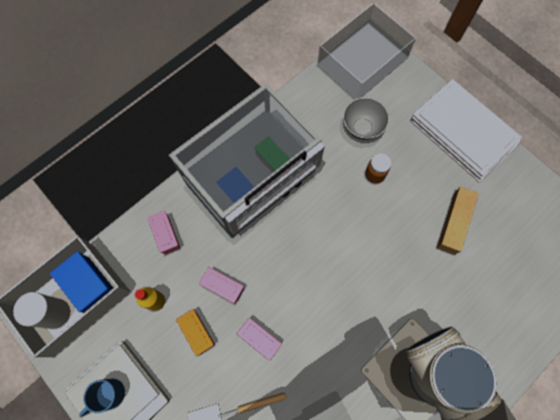

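View pics/top0.png

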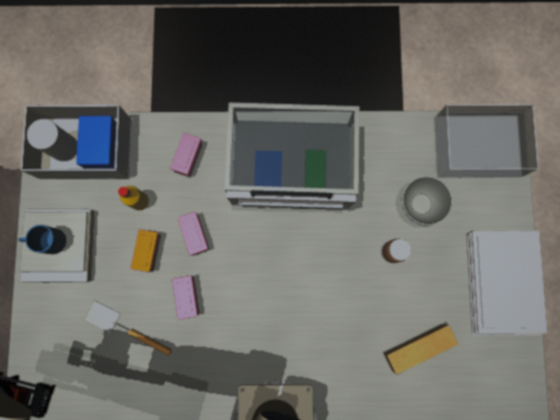

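Candidates: orange block at top (146,250) / scene (195,332); pink ones at top (187,153), (193,233), (185,297), and the tan bar at top (422,349), which is longer and not detected. The orange-lidded one at (146,250) fits. I'll confirm it with an enlarged crop and measure.

Run:
```python
from h import *
t=shot('top','top1'); s=shot('scene','scene1')
a=cv2.resize(t['pixels'][90:290,110:370],None,fx=3,fy=3,interpolation=cv2.INTER_CUBIC)
cv2.imwrite('pics/crop_top.png',a[:600,:780,::-1])
b=cv2.resize(s['pixels'][80:250,160:340],None,fx=3.5,fy=3.5,interpolation=cv2.INTER_CUBIC)
cv2.imwrite('pics/crop_sc.png',b[:,:,::-1])
b=cv2.resize(s['pixels'][290:370,150:300],None,fx=5,fy=5,interpolation=cv2.INTER_CUBIC)
cv2.imwrite('pics/crop_tin.png',b[:,:,::-1])
for nm,p,roi in [('top',t,(130,225,165,280)),('scene',s,(170,300,220,365))]:
    h=cv2.cvtColor(p['pixels'],cv2.COLOR_RGB2HSV); m=((h[...,0]>10)&(h[...,0]<25)&(h[...,1]>150)&(h[...,2]>90)).astype(np.uint8)
    mm=np.zeros_like(m);x0,y0,x1,y1=roi;mm[y0:y1,x0:x1]=m[y0:y1,x0:x1]
    pts=cv2.findNonZero(mm).reshape(-1,2)
    # map to plane z=60
    W=np.array([ray_z(p,q,60)[:2] for q in pts],np.float32)
    print(nm,len(pts),cv2.minAreaRect(W))
for nm,lo,hi,roi in [('green',(50,80,20),(80,255,255),(290,130,340,195)),('blue',(100,80,20),(125,255,255),(235,130,295,195))]:
  for z in ([98.5,158.5] if nm=='green' else [98.5]):
    h=cv2.cvtColor(t['pixels'],cv2.COLOR_RGB2HSV);m=cv2.inRange(h,lo,hi);mm=np.zeros_like(m);x0,y0,x1,y1=roi;mm[y0:y1,x0:x1]=m[y0:y1,x0:x1]
    pts=cv2.findNonZero(mm).reshape(-1,2)
    W=np.array([ray_z(t,q,z)[:2] for q in pts],np.float32)
    print(nm,z,pts.min(0),pts.max(0),cv2.minAreaRect(W))
```

```text
top 750 ((501.80670166015625, 382.94757080078125), (56.812110900878906, 116.43177032470703), 79.71780395507812)
scene 847 ((499.1434631347656, 384.7837219238281), (55.984012603759766, 116.77780151367188), 80.1624526977539)
green 98.5 [306 150] [324 186] ((738.7654418945312, -122.4278793334961), (53.16413879394531, 108.55679321289062), 89.32948303222656)
green 158.5 [306 150] [324 186] ((724.548583984375, -118.14479064941406), (50.935855865478516, 104.00688171386719), 89.32948303222656)
blue 98.5 [254 151] [281 185] ((739.5465698242188, 17.333637237548828), (79.35285949707031, 102.44314575195312), 89.72362518310547)
```

View pics/crop_top.png

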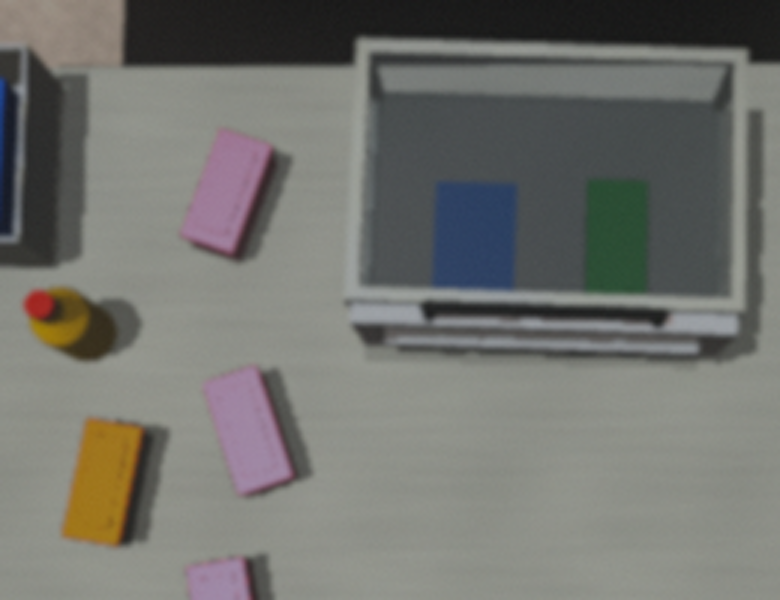

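View pics/crop_sc.png

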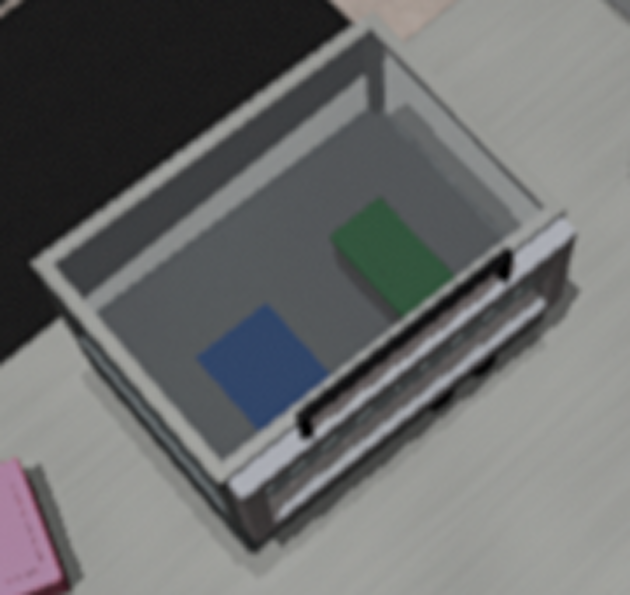

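View pics/crop_tin.png

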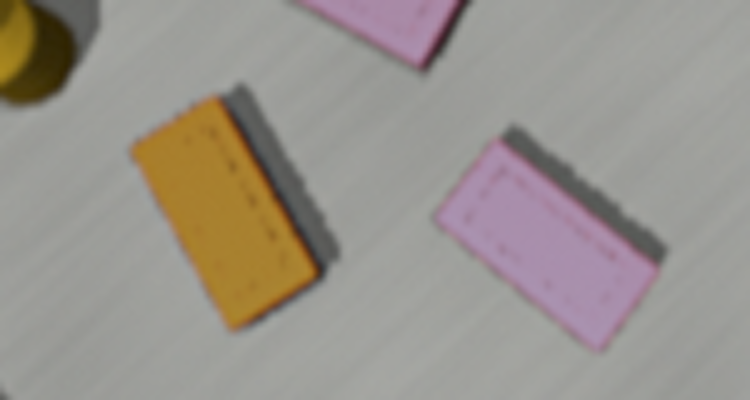

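```bash
cat >> h.py <<'E'
from scipy.spatial.transform import Rotation as Ro
def st():
    o=ctrl.get_obs(); R=Ro.from_rotvec(o['orientation']); M=R.as_matrix()
    print('t',round(o['t'],2),'tcp',np.round(o['ee_pos'],1),'x',M[:,0].round(3),'z',M[:,2].round(3),'F',np.round(o['ft_force'],1),'w',round(o['width'],1),'q',np.round(o['qpos'],2)); return o,M
def go(pos,Rt=None):
    o,M=st(); d=M.T@(np.array(pos)-o['ee_pos']); print('shift tool',d.round(1),'rows>=',round(np.linalg.norm(d)/41.7,1))
    if Rt is not None:
        rv=Ro.from_matrix(M.T@Rt).as_rotvec(); print('turn tool',rv.round(4),np.degrees(np.linalg.norm(rv)).round(1),'rows>=',round(np.degrees(np.linalg.norm(rv))/7.16,1))
def Rz(xdir,zdir=(0,0,-1)):
    z=np.array(zdir,float);z/=np.linalg.norm(z);x=np.array(xdir,float);x-=z*(x@z);x/=np.linalg.norm(x)
    return np.stack([x,np.cross(z,x),z],1)
E
python3 - <<'E'
from h import *
p=shot('top','t2')
# frame corners (crop /3 + offset)
for c in [(358,40),(748,50),(743,308),(347,300)]:
    print('corner',ray_z(p,(c[0]/3+110,c[1]/3+90),240).round(0))
for c in [(424,305),(665,317)]: print('bar ends',ray_z(p,(c[0]/3+110,c[1]/3+90),280).round(0))
for c in [(435,182),(516,183),(434,288),(515,289)]: print('pad',ray_z(p,(c[0]/3+110,c[1]/3+90),98.5).round(0))
for c in [(587,180),(648,181)]: print('green',ray_z(p,(c[0]/3+110,c[1]/3+90),158.5).round(0))
C=-cv2.Rodrigues(p['rvec'])[0].T@np.array(p['tvec']);print(C)
for cam in ['top','scene']:
    p=ctrl.get_image(cam)
    for q in ['pad','cabinet','door_handle','door','door_hinge']:
        for f in (ctrl.spot_point,ctrl.look_for):
            try: print(cam,q,f.__name__,[(round(d['score'],2),c2w(p,d['position']).round(0)) for d in f(p,q)[:2]])
            except Exception as e: print(q,e)
go([505,385,100],Rz([0.17,0.98,0]))
go([631,-48,330],Rz([1,0,0])); go([631,-48,330],Rz([-1,0,0]))
E
```

```text
corner [885. 117. 240.]
corner [ 874. -234.  240.]
corner [ 638. -223.  240.]
corner [647. 124. 240.]
bar ends [635.  54. 280.]
bar ends [ 623. -151.  280.]
pad [792.  54.  98.]
pad [791. -26.  98.]
pad [686.  55.  98.]
pad [684. -24.  98.]
green [777. -92. 158.]
green [ 775. -150.  158.]
[ 399.56864017  -20.23827795 1530.02792428]
top pad call []
top pad call [(0.51, array([630., -48., 241.]))]
top cabinet call []
top cabinet call [(0.87, array([742., -55., 242.]))]
top door_handle call [(0.96, array([634., -51., 277.]))]
top door_handle call [(0.77, array([630., -52., 237.]))]
door it knows: bottle, bowl, cabinet, door_handle, door_hinge, green_tin_center, jar, pad, tin_center
top door call [(0.65, array([629., -50., 242.]))]
top door_hinge call [(0.61, array([635., -46.,  96.]))]
top door_hinge call [(0.89, array([621., -48., 239.]))]
scene pad call []
scene pad call []
scene cabinet call []
scene cabinet call [(0.96, array([730., -35., 237.]))]
scene door_handle call [(0.63, array([629., -46., 277.]))]
scene door_handle call [(0.95, array([624., -41., 219.]))]
door it knows: bott
[... 250 characters left out ...]
t 2.15 tcp [152.  606.2 230.7] x [ 0.243  0.97  -0.   ] z [-0. -0. -1.] F [-0.5 -0.3 -0. ] w 87.7 q [ 1.31  0.42  1.63  0.    1.09 -0.02]
shift tool [-128.7  396.2  130.7] rows>= 10.5
turn tool [-0.     0.    -0.074] 4.2 rows>= 0.6
t 2.15 tcp [152.  606.2 230.7] x [ 0.243  0.97  -0.   ] z [-0. -0. -1.] F [-0.5 -0.3 -0. ] w 87.7 q [ 1.31  0.42  1.63  0.    1.09 -0.02]
shift tool [-518.   623.7  -99.3] rows>= 19.6
turn tool [0.    0.    1.325] 75.9 rows>= 10.6
t 2.15 tcp [152.  606.2 230.7] x [ 0.243  0.97  -0.   ] z [-0. -0. -1.] F [-0.5 -0.3 -0. ] w 87.7 q [ 1.31  0.42  1.63  0.    1.09 -0.02]
shift tool [-518.   623.7  -99.3] rows>= 19.6
turn tool [-0.      0.     -1.8166] 104.1 rows>= 14.5
```

```bash
python3 -m handwheel '[[[0,0,0.12],[0,0,-12],1],[[0,0,0.12],[0,0,-12],1],[[0,0,0.12],[0,0,-12],1],[[0,0,0.12],[0,0,-12],1],[[0,0,0.12],[0,0,-12],1],[[0,0,0.12],[0,0,-12],1],[[0,0,0.12],[0,0,-12],1],[[0,0,0.12],[0,0,-12],1],[[0,0,0.12],[0,0,-12],1],[[0,0,0.12],[0,0,-12],1]]'
python3 - <<'E'
from h import *
go([631,-50,340],Rz([1,-.028,0]))
E
```

```text
t: 2.98
ee_pos: [151.5, 604.1, 352.0]
orientation: [3.131, 0.125, -0.004]
ft_force: [-0.0, 0.3, 0.2]
width: 88.0
t 2.98 tcp [151.5 604.1 352. ] x [ 0.997  0.079 -0.003] z [-0.002 -0.008 -1.   ] F [-0.   0.3  0.2] w 88.0 q [1.31 0.31 1.5  0.   1.33 1.23]
shift tool [426.1 690.1  16.1] rows>= 19.5
turn tool [0.0077 0.0023 0.1075] 6.2 rows>= 0.9
```

```bash
python3 -m handwheel '[[[0,0,0],[21,34.5,0],1],[[0,0,0],[21,34.5,0],1],[[0,0,0],[21,34.5,0],1],[[0,0,0],[21,34.5,0],1],[[0,0,0],[21,34.5,0],1],[[0,0,0],[21,34.5,0],1],[[0,0,0],[21,34.5,0],1],[[0,0,0],[21,34.5,0],1],[[0,0,0],[21,34.5,0],1],[[0,0,0],[21,34.5,0],1]]'
python3 - <<'E'
from h import *
go([631,-50,340],Rz([1,-.028,0]))
E
```

```text
t: 3.82
ee_pos: [389.3, 271.1, 356.4]
orientation: [-3.136, -0.129, -0.004]
ft_force: [0.1, 0.0, 0.1]
width: 88.1
t 3.82 tcp [389.3 271.1 356.4] x [0.997 0.082 0.003] z [ 0.002  0.003 -1.   ] F [0.1 0.  0.1] w 88.1 q [0.58 0.06 1.81 0.   1.27 0.5 ]
shift tool [214.4 340.   16. ] rows>= 9.6
turn tool [-0.0032 -0.0024  0.1104] 6.3 rows>= 0.9
```

```bash
python3 -m handwheel '[[[0,0,0],[21,33.5,1.5],1],[[0,0,0],[21,33.5,1.5],1],[[0,0,0],[21,33.5,1.5],1],[[0,0,0],[21,33.5,1.5],1],[[0,0,0],[21,33.5,1.5],1],[[0,0,0],[21,33.5,1.5],1],[[0,0,0],[21,33.5,1.5],1],[[0,0,0],[21,33.5,1.5],1],[[0,0,0],[21,33.5,1.5],1],[[0,0,0.11],[21,33.5,1.5],1]]'
python3 - <<'E'
from h import *
go([631,-50,330],Rz([1,-.028,0]))
p=shot('scene','s3');t=shot('top','t3')
b=cv2.resize(p['pixels'][60:260,160:360],None,fx=3,fy=3,interpolation=cv2.INTER_CUBIC)
cv2.imwrite('pics/s3c.png',b[:,:,::-1])
E
```

```text
t: 4.65
ee_pos: [634.4, -65.0, 343.8]
orientation: [-3.135, 0.045, -0.014]
ft_force: [1.4, 0.5, 0.5]
width: 87.7
t 4.65 tcp [634.4 -65.  343.8] x [ 1.    -0.029  0.009] z [ 0.009  0.006 -1.   ] F [1.4 0.5 0.5] w 87.7 q [-0.12  0.34  1.49  0.01  1.3  -0.1 ]
shift tool [ -4.  -14.8  13.8] rows>= 0.5
turn tool [-0.0059 -0.0088 -0.0007] 0.6 rows>= 0.1
```

View pics/s3c.png

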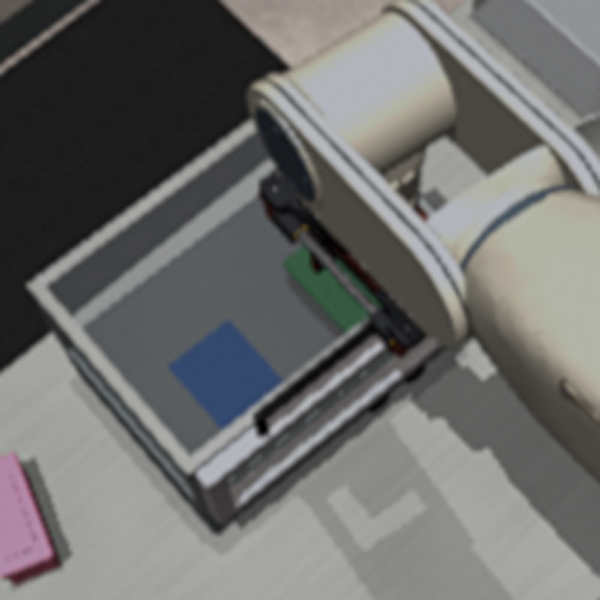

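```bash
python3 -m handwheel '[[[0,-0.009,0],[-3,-13,14],1],[[0,0,0],[-0.5,0,15],1],[[0,0,0],[0,0,15],1],[[0,0,0],[0,0,15],1],[[0,0,0],[0,0,10],1],[[0,0,0],[0,0,5],1],[[0,0,0],[0,0,0],0],[[0,0,0],[0,0,0],0],[[0,0,0],[0,0,0],0],[[0,0,0],[0,0,0],0]]'
python3 - <<'E'
from h import *
go([631,-50,268],Rz([1,-.028,0]))
E
```

```text
t: 5.58
ee_pos: [628.5, -44.3, 262.0]
orientation: [-3.134, 0.047, 0.009]
ft_force: [0.5, -0.1, -0.0]
width: 64.6
t 5.58 tcp [628.5 -44.3 262. ] x [ 1.    -0.03  -0.006] z [-0.006  0.007 -1.   ] F [ 0.5 -0.1 -0. ] w 64.6 q [-0.09  0.4   1.59  0.01  1.16 -0.07]
shift tool [ 2.6  5.6 -6.1] rows>= 0.2
turn tool [-0.0073  0.0058 -0.0017] 0.5 rows>= 0.1
```

```bash
python3 -m handwheel '[[[0,0,0],[2.5,0,-5],0],[[0,0,0],[0,0,0],0],[[0,0,0],[0,0,0],0],[[0,0,0],[0,0,0],0],[[0,0,0],[0,0,0],0],[[0,0,0],[0,0,0],0],[[0,0,0],[0,0,0],0],[[0,0,0],[0,0,0],0],[[0,0,0],[0,0,0],0],[[0,0,0],[0,0,0],0]]'
python3 - <<'E'
from h import *
go([631,-50,268],Rz([1,-.028,0]))
E
```

```text
t: 6.42
ee_pos: [632.5, -45.1, 270.9]
orientation: [-3.134, 0.048, 0.002]
ft_force: [-0.3, 0.7, 1.0]
width: 10.9
t 6.42 tcp [632.5 -45.1 270.9] x [ 1.    -0.031 -0.001] z [-0.001  0.007 -1.   ] F [-0.3  0.7  1. ] w 10.9 q [-0.09  0.4   1.57  0.01  1.17 -0.07]
shift tool [-1.4  5.   2.8] rows>= 0.1
turn tool [-0.0071  0.0011 -0.0028] 0.4 rows>= 0.1
```

```bash
python3 -m handwheel '[[[0,0,0],[-16,0,1.5],0],[[0,0,0],[-16,0,3],0],[[0,0,0],[-15.5,0,4.5],0],[[0,0,0],[-15,0,6],0],[[0,0,0],[-14.5,0,7],0],[[0,0,0],[-14,0,8.5],0],[[0,0,0],[-13,0,9.5],0],[[0,0,0],[-12,0,11],0],[[0,0,0],[-11,0,12],0],[[0,0,0],[-10,0,13],0]]'
python3 - <<'E'
from h import *
o,M=st()
b=np.array(o['ee_pos'])+[0,0,9]; d=np.hypot(641.5-b[0],b[2]-100); print(d, np.arctan2(641.5-b[0],b[2]-100)-0.05)
E
```

```text
t: 7.25
ee_pos: [504.0, -40.2, 203.6]
orientation: [-3.134, 0.048, -0.049]
ft_force: [-3.3, -0.2, 6.5]
width: 11.3
t 7.25 tcp [504.  -40.2 203.6] x [ 0.999 -0.031  0.031] z [ 0.031  0.006 -0.999] F [-3.3 -0.2  6.5] w 11.3 q [-0.11  0.27  1.93  0.01  0.91 -0.08]
177.71444327483024 0.834884838937967
```

```bash
python3 -m handwheel '[[[0,-0.03,0],[-9.5,0,13],0],[[0,0,0],[-8.5,0,13.5],0],[[0,0,0],[-7,0,14.5],0],[[0,0,0],[-6,0,15],0],[[0,0,0],[-4.5,0,15.5],0],[[0,0,0],[-3,0,16],0],[[0,0,0],[-1.5,0,16],0],[[0,0,0],[0,0,14],0],[[0,0,0],[0,0,5],0],[[0,0,0],[0,0,0],0]]'
python3 - <<'E'
from h import *
o,M=st()
s=shot('scene','s4')
b=cv2.resize(s['pixels'][60:260,160:360],None,fx=3,fy=3,interpolation=cv2.INTER_CUBIC)
cv2.imwrite('pics/s4c.png',b[:,:,::-1])
E
```

```text
t: 8.08
ee_pos: [462.0, -38.4, 76.1]
orientation: [-3.135, 0.049, -0.002]
ft_force: [-0.5, 0.6, 2.8]
width: 11.6
t 8.08 tcp [462.  -38.4  76.1] x [ 1.    -0.031  0.001] z [ 0.001  0.006 -1.   ] F [-0.5  0.6  2.8] w 11.6 q [-0.11  0.45  2.07  0.01  0.61 -0.09]
```

View pics/s4c.png

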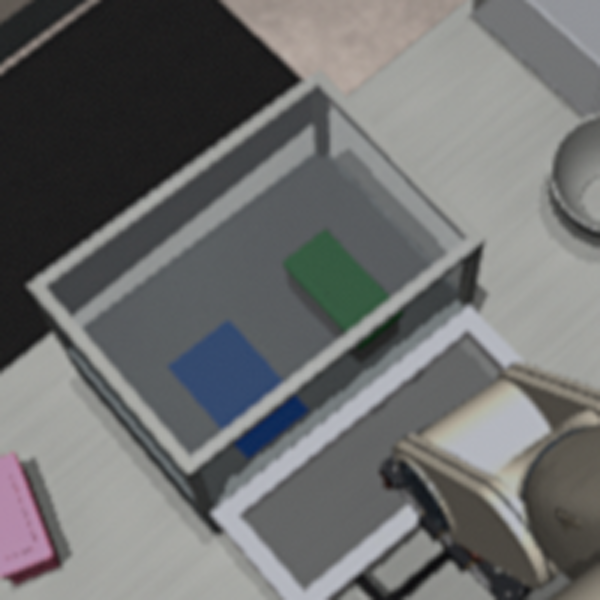

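```bash
python3 -m handwheel '[[[0,0,0],[0,0,5],0],[[0,0,0],[0,0,3],0],[[0,0,0],[0,0,0],0],[[0,0,0],[0,0,0],0.3],[[0,0,0],[0,0,0],0.3],[[0,0,0],[0,0,0],0.3],[[0,0,0],[0,0,0],0.3],[[0,0,0],[0,0,-20],0.3],[[0,0,0],[0,0,-40],0.3],[[0,0,0],[0,0,-40],0.5]]'
python3 - <<'E'
from h import *
o,M=st()
go([505,385,200],Rz([0.17,0.985,0]))
E
```

```text
t: 8.97
ee_pos: [458.1, -38.6, 170.7]
orientation: [-3.134, 0.047, 0.021]
ft_force: [0.7, -0.2, -0.9]
width: 30.0
t 8.97 tcp [458.1 -38.6 170.7] x [ 0.999 -0.03  -0.014] z [-0.013  0.007 -1.   ] F [ 0.7 -0.2 -0.9] w 30.0 q [-0.11  0.28  2.02  0.01  0.85 -0.09]
t 8.97 tcp [458.1 -38.6 170.7] x [ 0.999 -0.03  -0.014] z [-0.013  0.007 -1.   ] F [ 0.7 -0.2 -0.9] w 30.0 q [-0.11  0.28  2.02  0.01  0.85 -0.09]
shift tool [  33.8 -425.   -26.8] rows>= 10.2
turn tool [-0.0155  0.0063 -1.4299] 81.9 rows>= 11.4
```

```bash
python3 -m handwheel '[[[0,0,0],[3.4,-40.5,-4],1],[[0,0,0],[3.4,-40.5,-4],1],[[0,0,0],[3.4,-40.5,-4],1],[[0,0,0],[3.4,-40.5,-4],1],[[0,0,0],[3.4,-40.5,-4],1],[[0,0,0],[3.4,-40.5,-4],1],[[0,0,0],[3.4,-40.5,-4],1],[[0,0,0],[3.4,-40.5,-4],1],[[0,0,0],[3.4,-40.5,-4],1],[[0,0,0],[3.4,-40.5,-4],1]]'
python3 - <<'E'
from h import *
for c in ['scene','top']:
    t=shot(c,c+'5')
    b=cv2.resize(t['pixels'][80:260,160:380],None,fx=3,fy=3,interpolation=cv2.INTER_CUBIC)
    cv2.imwrite(f'pics/{c}5c.png',b[:,:,::-1])
    for q in ['pad','door_handle','door_hinge','green_tin_center','tin_center']:
        print(c,q,[(round(d['score'],2),c2w(t,d['position']).round(0)) for d in ctrl.spot_point(t,q)[:4]])
E
```

```text
t: 9.8
ee_pos: [512.3, 367.9, 224.2]
orientation: [-3.134, 0.069, -0.005]
ft_force: [1.2, -0.7, 0.2]
width: 87.9
scene pad [(0.49, array([725.,  15.,  98.]))]
scene door_handle [(0.69, array([458., -41.,  87.]))]
scene door_hinge [(0.59, array([643., -48., 100.]))]
scene green_tin_center [(0.42, array([ 718., -119.,  125.]))]
scene tin_center [(0.96, array([797., 273.,  26.])), (0.59, array([543., 246.,  26.]))]
top pad []
top door_handle [(0.82, array([464., -44.,  87.]))]
top door_hinge [(0.59, array([633., -48.,  98.]))]
top green_tin_center []
top tin_center [(0.84, array([795., 271.,  27.])), (0.66, array([503., 384.,  30.])), (0.64, array([632., -48., 100.])), (0.61, array([553., 246.,  31.]))]
```

View pics/scene5c.png

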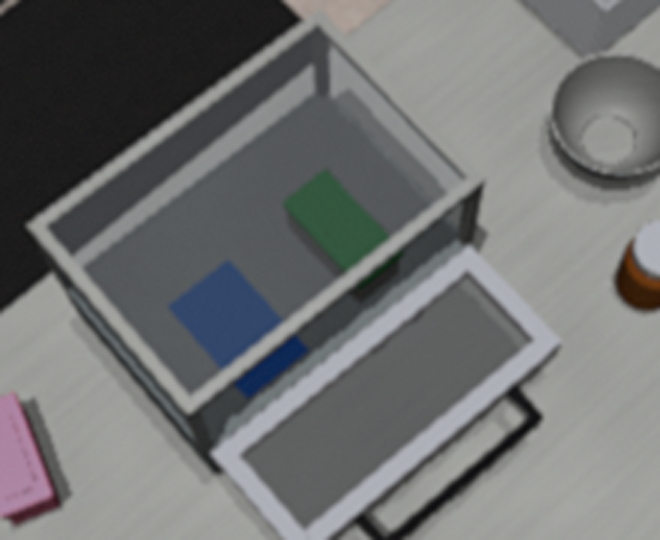

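View pics/top5c.png

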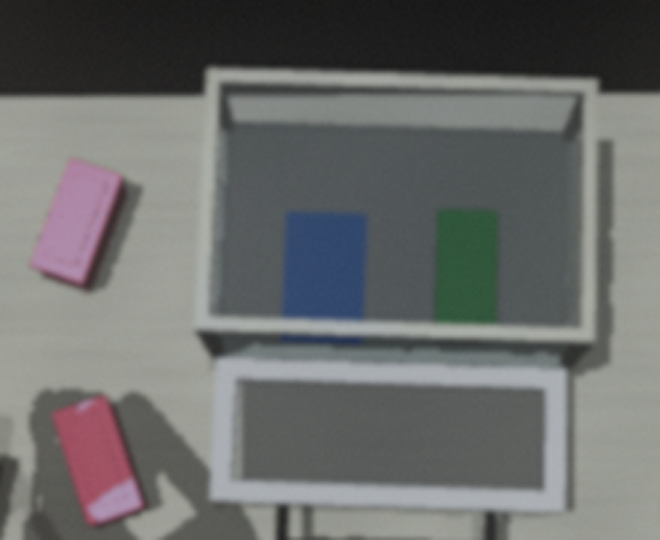

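```bash
python3 -m handwheel '[[[0,0,-0.12],[0,0,0],1],[[0,0,-0.12],[0,0,0],1],[[0,0,-0.12],[0,0,0],1],[[0,0,-0.12],[0,0,0],1],[[0,0,-0.12],[0,0,0],1],[[0,0,-0.12],[0,0,0],1],[[0,0,-0.12],[0,0,0],1],[[0,0,-0.12],[0,0,0],1],[[0,0,-0.12],[0,0,0],1],[[0,0,-0.12],[0,0,0],1]]'
python3 - <<'E'
from h import *
t=ctrl.get_image('scene')
W=[ray_z(t,(a/3+160,b/3+80),98.5) for a,b in [(170,305),(228,262),(250,398),(308,350)]]
print(np.round(W,0),np.mean(W,0))
go([501,384,150],Rz([0.17,0.985,0]))
E
```

```text
t: 11.23
ee_pos: [514.1, 359.8, 225.5]
orientation: [-2.592, -1.769, -0.012]
ft_force: [0.4, 0.4, -0.0]
width: 88.0
[[790.  52.  98.]
 [786. -22.  98.]
 [661.  57.  98.]
 [660. -19.  98.]] [724.30292112  17.2747918   98.5       ]
t 11.28 tcp [514.1 359.7 225.4] x [0.357 0.934 0.008] z [ 0.004  0.007 -1.   ] F [0.8 1.1 0.5] w 87.8 q [ 0.59  0.43  1.63  0.    1.07 -0.62]
shift tool [ 17.4 -21.1  75.6] rows>= 1.9
turn tool [ 0.0023 -0.0079 -0.1945] 11.2 rows>= 1.6
```

```bash
python3 -m handwheel '[[[0,-0.008,-0.1],[0,0,0],1],[[0,0,-0.095],[0,0,0],1],[[0,0,0],[10,-8.5,20],1],[[0,0,0],[11,-8.5,20],1],[[0,0,0],[0,0,20],1],[[0,0,0],[0,0,20],1],[[0,0,0],[0,0,10],1],[[0,0,0],[0,0,5],1],[[0,0,0],[0,0,0],1],[[0,0,0],[0,0,0],1]]'
python3 - <<'E'
from h import *
go([501,384,28],Rz([0.17,0.985,0]))
s=shot('scene','s6')
b=cv2.resize(s['pixels'][260:400,130:300],None,fx=4,fy=4,interpolation=cv2.INTER_CUBIC)
cv2.imwrite('pics/s6c.png',b[:,:,::-1])
E
```

```text
t: 12.12
ee_pos: [504.0, 382.3, 130.3]
orientation: [2.42, 1.999, 0.011]
ft_force: [0.7, -0.2, 0.3]
width: 87.8
t 12.12 tcp [504.  382.3 130.3] x [0.189 0.982 0.004] z [ 0.007  0.003 -1.   ] F [ 0.7 -0.2  0.3] w 87.8 q [ 0.63  0.55  1.68 -0.    0.9  -0.75]
shift tool [  0.7  -3.9 102.3] rows>= 2.5
turn tool [ 0.0064 -0.0038 -0.0189] 1.2 rows>= 0.2
```

View pics/s6c.png

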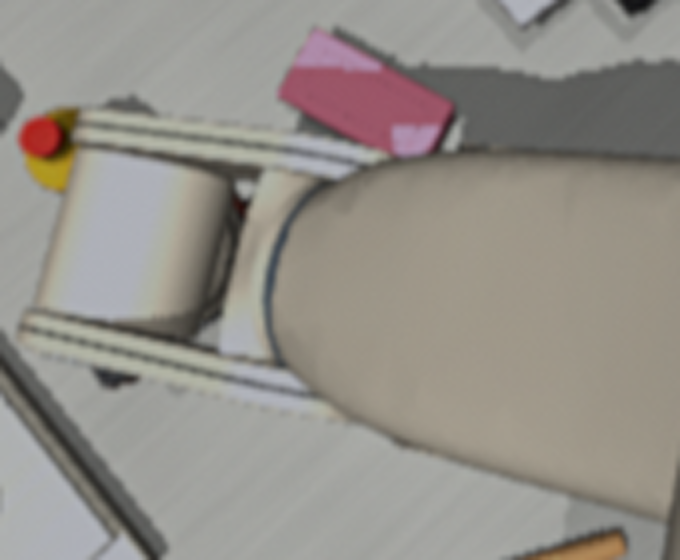

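```bash
python3 -m handwheel '[[[0.006,-0.004,-0.019],[0.5,-3,20],1],[[0,0,0],[0,-0.5,20],1],[[0,0,0],[0,0,20],1],[[0,0,0],[0,0,20],1],[[0,0,0],[0,0,13],1],[[0,0,0],[0,0,6],1],[[0,0,0],[0,0,0],1],[[0,0,0],[0,0,0],0],[[0,0,0],[0,0,0],0],[[0,0,0],[0,0,0],0]]'
python3 - <<'E'
from h import *
go([501,384,28],Rz([0.17,0.985,0]))
E
```

```text
t: 13.0
ee_pos: [509.7, 388.5, 40.1]
orientation: [2.405, 2.018, 0.033]
ft_force: [-0.5, -0.2, 0.1]
width: 71.0
t 13.0 tcp [509.7 388.5  40.1] x [0.173 0.985 0.015] z [ 0.017  0.012 -1.   ] F [-0.5 -0.2  0.1] w 71.0 q [ 0.63  0.69  1.7  -0.    0.74 -0.76]
shift tool [-6.1 -7.9 11.9] rows>= 0.4
turn tool [ 0.0148 -0.0149 -0.0035] 1.2 rows>= 0.2
```

```bash
python3 -m handwheel '[[[0.015,-0.015,0],[-6,-8,6],1],[[0,0,0],[0,0,4],1],[[0,0,0],[0,0,0],1],[[0,0,0],[0,0,0],0],[[0,0,0],[0,0,0],0],[[0,0,0],[0,0,0],0],[[0,0,0],[0,0,0],0],[[0,0,0],[0,0,0],0],[[0,0,0],[0,0,0],0],[[0,0,0],[0,0,0],0]]'
python3 - <<'E'
from h import *
go([501,384,28],Rz([0.17,0.985,0]))
E
```

```text
t: 13.83
ee_pos: [501.3, 385.0, 31.7]
orientation: [-2.406, -2.02, -0.004]
ft_force: [-0.6, 0.7, -0.4]
width: 57.8
t 13.83 tcp [501.3 385.   31.7] x [0.173 0.985 0.002] z [ 0.002  0.002 -1.   ] F [-0.6  0.7 -0.4] w 57.8 q [ 0.64  0.7   1.7   0.    0.74 -0.76]
shift tool [-1.  -0.2  3.7] rows>= 0.1
turn tool [ 0.0014 -0.0019 -0.0034] 0.2 rows>= 0.0
```

```bash
python3 -m handwheel '[[[0,0,0],[0,0,-8],0],[[0,0,0],[0,0,-14],0],[[0,0,0],[0,0,-20],0],[[0,0,0],[0,0,-22],0],[[0,0,0],[0,0,-22],0],[[0,0,0],[0,0,-22],0],[[0,0,0],[0,0,-20],0],[[0,0,0],[0,0,-14],0],[[0,0,0],[0,0,-7],0],[[0,0,0],[0,0,0],0]]'
python3 - <<'E'
from h import *
go([560,22,190],Rz([0.033,1,0]))
E
```

```text
t: 14.67
ee_pos: [497.5, 381.5, 191.6]
orientation: [-2.406, -2.019, 0.011]
ft_force: [0.2, 0.6, -3.9]
width: 58.2
t 14.67 tcp [497.5 381.5 191.6] x [ 0.174  0.985 -0.005] z [-0.005 -0.004 -1.   ] F [ 0.2  0.6 -3.9] w 58.2 q [ 0.64  0.47  1.65 -0.    1.03 -0.76]
shift tool [-343.2  124.     2.7] rows>= 8.8
turn tool [-0.005   0.0046 -0.1416] 8.1 rows>= 1.1
```

```bash
python3 -m handwheel '[[[0,0,0],[-10,4,0],0],[[0,0,0],[-20,7,0],0],[[0,0,0],[-27,10,0],0],[[0,0,0],[-30,11,0],0],[[0,0,0],[-30,11,0],0],[[0,0,0],[-30,11,0],0],[[0,0,0],[-30,11,0],0],[[0,0,0],[-30,11,0],0],[[0,0,0],[-30,11,0],0],[[0,0,0],[-27,10,0],0]]'
python3 - <<'E'
from h import *
go([560,22,190],Rz([0.033,1,0]))
E
```

```text
t: 15.5
ee_pos: [540.9, 90.7, 183.3]
orientation: [-2.392, -2.027, 0.035]
ft_force: [0.6, -0.4, -3.7]
width: 57.8
t 15.5 tcp [540.9  90.7 183.3] x [ 0.164  0.986 -0.013] z [-0.021 -0.009 -1.   ] F [ 0.6 -0.4 -3.7] w 57.8 q [ 0.15  0.38  1.82 -0.01  0.96 -1.25]
shift tool [-64.7  30.   -6.5] rows>= 1.7
turn tool [-0.0199  0.0114 -0.1317] 7.7 rows>= 1.1
```

```bash
python3 -m handwheel '[[[-0.02,0.011,-0.066],[-18,9,0],0],[[0,0,-0.066],[-18,6,0],0],[[0,0,0],[-14,4,0],0],[[0,0,0],[-9,2,0],0],[[0,0,0],[-4,0,0],0],[[0,0,0],[0,0,0],0],[[0,0,0],[0,0,0],0],[[0,0,0],[0,0,0],0],[[0,0,0],[0,0,0],0],[[0,0,0],[0,0,0],0]]'
python3 - <<'E'
from h import *
go([560,22,133],Rz([0.033,1,0]))
s=shot('scene','s7')
b=cv2.resize(s['pixels'][80:280,160:360],None,fx=3,fy=3,interpolation=cv2.INTER_CUBIC)
cv2.imwrite('pics/s7c.png',b[:,:,::-1])
E
```

```text
t: 16.33
ee_pos: [548.9, 14.2, 175.8]
orientation: [-2.253, -2.178, 0.02]
ft_force: [-0.3, 0.1, -4.5]
width: 57.8
t 16.33 tcp [548.9  14.2 175.8] x [ 0.034  0.999 -0.004] z [-0.015 -0.003 -1.   ] F [-0.3  0.1 -4.5] w 57.8 q [ 0.01  0.39  1.83 -0.    0.93 -1.53]
shift tool [ 8.3 11.4 42.6] rows>= 1.1
turn tool [-0.0148  0.0035 -0.001 ] 0.9 rows>= 0.1
```

View pics/s7c.png

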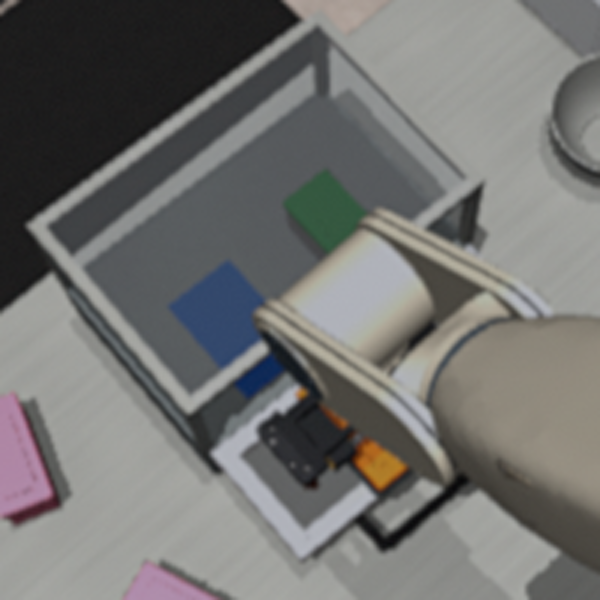

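```bash
python3 -m handwheel '[[[-0.015,0.003,0],[8,11,8],0],[[0,0,0],[0,9,8],0],[[0,0,0],[0,0,8],0],[[0,0,0],[0,0,8],0],[[0,0,0],[0,0,5],0],[[0,0,0],[0,0,3],0],[[0,0,0],[0,0,0],0],[[0,0,0],[0,0,0],0],[[0,0,0],[0,0,0],0],[[0,0,0],[0,0,0],0]]'
python3 - <<'E'
from h import *
go([570,21.6,132],Rz([0.033,1,0]))
E
```

```text
t: 17.22
ee_pos: [568.7, 22.7, 132.2]
orientation: [-2.255, -2.186, 0.004]
ft_force: [0.1, -0.3, -4.0]
width: 57.7
t 17.22 tcp [568.7  22.7 132.2] x [ 0.031  1.    -0.001] z [-0.002 -0.001 -1.   ] F [ 0.1 -0.3 -4. ] w 57.7 q [ 0.02  0.48  1.82 -0.    0.85 -1.52]
shift tool [-1.   1.3  0.2] rows>= 0.0
turn tool [-0.0023  0.001   0.002 ] 0.2 rows>= 0.0
```

```bash
python3 -m handwheel '[[[0,0,0],[-1,1,1],0],[[0,0,0],[0,0,1],0],[[0,0,0],[0,0,1],0],[[0,0,0],[0,0,0],0],[[0,0,0],[0,0,0],0.75],[[0,0,0],[0,0,0],0.75],[[0,0,0],[0,0,0],0.75],[[0,0,0],[0,0,0],0.85],[[0,0,0],[0,0,0],0.85],[[0,0,0],[0,0,0],0.85]]'
python3 - <<'E'
from h import *
st()
E
```

```text
t: 18.05
ee_pos: [573.0, 21.4, 134.6]
orientation: [2.252, 2.183, 0.006]
ft_force: [0.6, 0.6, 0.1]
width: 74.4
t 18.05 tcp [573.   21.4 134.6] x [ 0.031  1.    -0.001] z [ 0.006 -0.001 -1.   ] F [0.6 0.6 0.1] w 74.4 q [ 0.02  0.47  1.81 -0.    0.85 -1.52]
```

```bash
python3 -m handwheel '[[[0,0,0],[0,0,-8],0.85],[[0,0,0],[0,0,-20],0.85],[[0,0,0],[0,0,-30],0.85],[[0,0,0],[0,0,-35],0.85],[[0,0,0],[0,-20,-30],0.5],[[0,0,0],[0,-35,-10],0.25],[[0,0,0],[0,-40,0],0.25],[[0,0,0],[0,-40,0],0.25],[[0,0,0],[0,-30,0],0.25],[[0,0,0],[0,0,0],0.25]]'
python3 - <<'E'
from h import *
st()
s=shot('scene','s8')
b=cv2.resize(s['pixels'][80:280,160:360],None,fx=3,fy=3,interpolation=cv2.INTER_CUBIC)
cv2.imwrite('pics/s8c.png',b[:,:,::-1])
t=shot('top','t8')
h=cv2.cvtColor(t['pixels'],cv2.COLOR_RGB2HSV); m=cv2.inRange(h,(10,150,60),(25,255,255)); m[:,:250]=0;m[:,330:]=0;m[260:]=0
pts=cv2.findNonZero(m).reshape(-1,2); print(len(pts),cv2.minAreaRect(np.array([ray_z(t,q,160)[:2] for q in pts],np.float32)))
E
```

```text
t: 18.88
ee_pos: [402.4, 26.6, 276.4]
orientation: [2.251, 2.181, 0.01]
ft_force: [0.6, -0.6, -0.1]
width: 38.0
t 18.88 tcp [402.4  26.6 276.4] x [ 0.032  1.    -0.   ] z [ 0.009 -0.001 -1.   ] F [ 0.6 -0.6 -0.1] w 38.0 q [ 0.04  0.02  2.05 -0.    1.07 -1.5 ]
832 ((570.423095703125, 20.02912139892578), (55.44634246826172, 114.53321838378906), 89.82714080810547)
```

View pics/s8c.png

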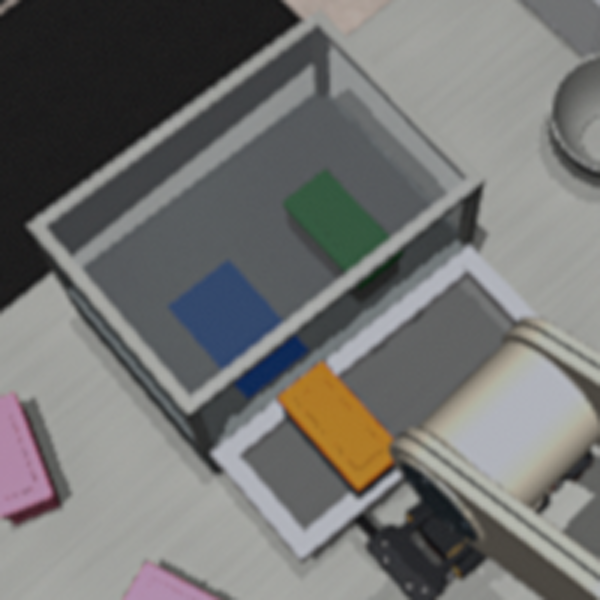

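View pics/t8.png

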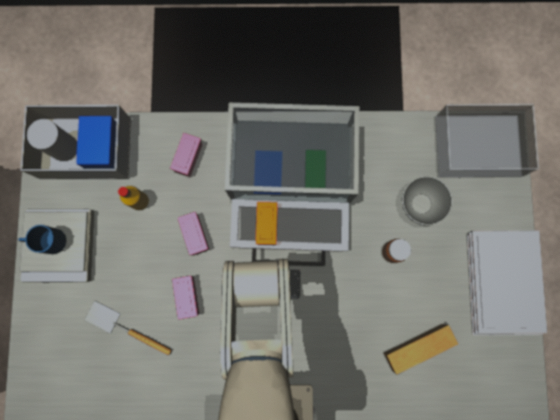

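```bash
python3 -m handwheel '[[[-0.12,0,0],[0,35,0],0.25],[[-0.12,0,0],[0,35,0],0.25],[[-0.12,0,0],[0,10,0],0.25],[[-0.12,0,0],[0,0,0],0.25],[[-0.12,0,0],[0,0,0],0.25],[[-0.12,0,0],[0,0,0],0.25],[[-0.12,0,0],[0,0,0],0.25],[[-0.12,0,0],[0,0,0],0.25],[[-0.09,0,0],[0,0,0],0.25],[[0,0,0],[0,0,0],0.25]]'
python3 - <<'E'
from h import *
go([480,22,132],Rz([0.033,1,0],[.866,-.028,-.5]))
E
```

```text
t: 19.82
ee_pos: [508.4, 10.6, 301.3]
orientation: [1.777, 1.683, 0.683]
ft_force: [-0.4, 0.2, 0.3]
width: 22.1
t 19.82 tcp [508.4  10.6 301.3] x [ 0.067  0.997 -0.032] z [ 0.717 -0.07  -0.693] F [-0.4  0.2  0.3] w 22.1 q [ 0.07 -0.06  2.31 -0.89  0.15 -0.61]
shift tool [  14.8 -141.8   96.2] rows>= 4.1
turn tool [-0.2438  0.0472  0.0044] 14.2 rows>= 2.0
```

```bash
cat > kin.py <<'E'
import numpy as np
from scipy.optimize import least_squares
from scipy.spatial.transform import Rotation as Ro
D=[((1.31,.42,1.63,0,1.09,-.02),(152,606.2,230.7)),((1.31,.31,1.5,0,1.33,1.23),(151.5,604.1,352)),((.58,.06,1.81,0,1.27,.5),(389.3,271.1,356.4)),((-.12,.34,1.49,.01,1.3,-.1),(634.4,-65,343.8)),((-.09,.4,1.57,.01,1.17,-.07),(632.5,-45.1,270.9)),((-.11,.27,1.93,.01,.91,-.08),(504,-40.2,203.6)),((-.11,.45,2.07,.01,.61,-.09),(462,-38.4,76.1)),((.64,.7,1.7,0,.74,-.76),(501.3,385,31.7)),((.04,.02,2.05,0,1.07,-1.5),(402.4,26.6,276.4)),((.07,-.06,2.31,-.89,.15,-.61),(508.4,10.6,301.3)),((.02,.47,1.81,0,.85,-1.52),(573,21.4,134.6))]
def fk(q,p):
    h,a,L1,L2,b,L3=p
    R1=Ro.from_euler('z',q[0]);R2=R1*Ro.from_euler('y',q[1]);R3=R2*Ro.from_euler('y',q[2])
    R=R3*Ro.from_euler('z',q[3])*Ro.from_euler('y',q[4])*Ro.from_euler('z',q[5])
    return np.array([0,0,h])+R1.apply([a,0,0])+R2.apply([0,0,L1])+R3.apply([b,0,L2])+R.apply([0,0,L3]),R
f=lambda p:np.concatenate([fk(q,p)[0]-x for q,x in D])
s=least_squares(f,[400,0,400,400,0,250]);P=s.x
def ik(pos,phi,yaw=-.033,q0=None,seed=(0.02,.4,1.9,0.0,.4,-1.5)):
    c,sn=np.cos(phi),np.sin(phi)
    z=np.array([sn*np.cos(yaw),sn*np.sin(yaw),-c]);x=np.array([-np.sin(yaw),np.cos(yaw),0]);T=np.stack([x,np.cross(z,x),z],1)
    def g(q):
        X,R=fk(q,P);return np.concatenate([(X-pos)/100,(Ro.from_matrix(T).inv()*R).as_rotvec()])
    r=least_squares(g,seed,bounds=([-3,-.9,.09,-1.31,.11,-2.54],[3,2.11,2.58,4.45,2.69,2.54]));return r.x,np.abs(r.fun).max()
if __name__=='__main__':
    print(P.round(1),np.abs(s.fun).max()); print(Ro.as_matrix(fk(D[-2][0],P)[1]).round(3))
    for phi in (30,40,45,50,60,70,80):
      for pos in ((470,22,132),(565,20,132),(660,18,132)):
        for seed in ((0.02,.4,1.9,0.0,.4,-1.5),(0.02,0,2.2,3.14,.5,1.5)):
            q,e=ik(pos,np.radians(phi),seed=seed);print(phi,pos,q.round(2),round(e,3))
E
python3 kin.py
```

```text
[313.9  -2.1 558.2 486.9  76.1 299.4] 12.896317549543497
[[-0.066 -0.694  0.717]
 [-0.997  0.027 -0.066]
 [ 0.026 -0.719 -0.694]]
30 (470, 22, 132) [ 0.1   0.26  2.33 -0.85  0.11  2.54] 0.04
30 (470, 22, 132) [ 0.11  0.28  2.37  4.24  0.11 -2.54] 0.029
30 (565, 20, 132) [ 0.06  0.37  2.16 -0.47  0.11  2.13] 0.006
30 (565, 20, 132) [ 0.06  0.37  2.16 -0.47  0.11  2.13] 0.006
30 (660, 18, 132) [ 0.04  0.47  1.96 -0.21  0.19  1.84] 0.0
30 (660, 18, 132) [ 0.04  0.47  1.96 -0.21  0.19  1.84] 0.0
40 (470, 22, 132) [ 0.1   0.32  2.45  3.41  0.34 -1.72] 0.0
40 (470, 22, 132) [ 0.1   0.32  2.45  3.41  0.34 -1.72] 0.0
40 (565, 20, 132) [ 0.07  0.4   2.26  3.45  0.22 -1.79] 0.0
40 (565, 20, 132) [ 0.07  0.4   2.26  3.45  0.22 -1.79] 0.0
40 (660, 18, 132) [ 0.05  0.49  2.06  3.63  0.12 -1.99] 0.0
40 (660, 18, 132) [ 0.05  0.49  2.06  3.63  0.12 -1.99] 0.0
45 (470, 22, 132) [ 0.11  0.38  2.49  3.35  0.52 -1.65] 0.0
45 (470, 22, 132) [ 0.11  0.38  2.49  3.35  0.52 -1.65] 0.0
45 (565, 20, 132) [ 0.08  0.43  2.3   3.35  0.38 -1.69] 0.0
45 (565, 20, 132) [ 0.08  0.43  2.3   3.35  0.38 -1.69] 0.0
45 
[... 864 characters left out ...]
7  0.9   2.58  3.49  1.56 -1.47] 0.068
70 (470, 22, 132) [ 0.27  0.9   2.58  3.49  1.56 -1.47] 0.068
70 (565, 20, 132) [ 0.1   0.76  2.42  3.28  1.27 -1.56] 0.0
70 (565, 20, 132) [ 0.1   0.76  2.42  3.28  1.27 -1.56] 0.0
70 (660, 18, 132) [ 0.07  0.74  2.24  3.25  1.05 -1.59] 0.0
70 (660, 18, 132) [ 0.07  0.74  2.24  3.25  1.05 -1.59] 0.0
80 (470, 22, 132) [ 0.18  1.12  2.58  3.37  1.94 -1.45] 0.0
80 (470, 22, 132) [ 0.18  1.12  2.58  3.37  1.94 -1.45] 0.0
80 (565, 20, 132) [ 0.11  0.94  2.41  3.28  1.6  -1.54] 0.0
80 (565, 20, 132) [ 0.11  0.94  2.41  3.28  1.6  -1.54] 0.0
80 (660, 18, 132) [ 0.08  0.87  2.23  3.25  1.36 -1.57] 0.0
80 (660, 18, 132) [ 0.08  0.87  2.23  3.25  1.36 -1.57] 0.0
```

Run:
```python
from h import *
ph=np.radians(32)
go([480,20,280],Rz([0.0,1,0],[np.sin(ph),0,-np.cos(ph)]))
```

```text
t 19.82 tcp [508.4  10.6 301.3] x [ 0.067  0.997 -0.032] z [ 0.717 -0.07  -0.693] F [-0.4  0.2  0.3] w 22.1 q [ 0.07 -0.06  2.31 -0.89  0.15 -0.61]
shift tool [  8.2 -35.3  -6.3] rows>= 0.9
turn tool [ 0.2444  0.0671 -0.0327] 14.6 rows>= 2.0
```

```bash
python3 -m handwheel '[[[0.04,0.011,-0.005],[1,-6,-1],0.25],[[0.04,0.011,-0.005],[1,-6,-1],0.25],[[0.04,0.011,-0.005],[1,-6,-1],0.25],[[0.04,0.011,-0.005],[1,-6,-1],0.25],[[0.04,0.011,-0.005],[1,-6,-1],0.25],[[0.04,0.011,-0.005],[1,-6,-1],0.25],[[0,0,0],[0,0,0],0.25],[[0,0,0],[0,0,0],0.25],[[0,0,0],[0,0,0],0.25],[[0,0,0],[0,0,0],0.25]]'
python3 - <<'E'
from h import *
ph=np.radians(32)
go([480,20,280],Rz([0.0,1,0],[np.sin(ph),0,-np.cos(ph)]))
o=ctrl.get_obs();q=o['qpos'];q5,q6=q[4],q[5]+np.pi
a=Ro.from_euler('z',-q6).apply(Ro.from_euler('y',-q5).apply([0,0,1]));print(a)
E
```

```text
t: 20.65
ee_pos: [493.2, 20.5, 287.6]
orientation: [1.891, 1.886, 0.578]
ft_force: [-0.3, -0.1, -0.1]
width: 22.3
t 20.65 tcp [493.2  20.5 287.6] x [0.001 1.    0.006] z [ 0.555  0.005 -0.832] F [-0.3 -0.1 -0.1] w 22.3 q [ 0.02 -0.06  2.22 -0.02  0.39 -1.53]
shift tool [ -0.6 -15.2  -1.1] rows>= 0.4
turn tool [ 0.0297 -0.005  -0.0041] 1.7 rows>= 0.2
[0.0149996  0.37739672 0.9259302 ]
```

```bash
python3 -m handwheel '[[[0.002,0.045,0.111],[13.5,-0.5,0],0.25],[[0.002,0.045,0.111],[13.5,-0.5,0],0.25],[[0.002,0.045,0.111],[13.5,-0.5,0],0.25],[[0.002,0.045,0.111],[13.5,-0.5,0],0.25],[[0.002,0.045,0.111],[13.5,-0.5,0],0.25],[[0.002,0.045,0.111],[13.5,-0.5,0],0.25],[[0.002,0.045,0.111],[13.5,-0.5,0],0.25],[[0.002,0.045,0.111],[13.5,-0.5,0],0.25],[[0.002,0.045,0.111],[13.5,-0.5,0],0.25],[[0.002,0.045,0.111],[13.5,-0.5,0],0.25]]'
python3 - <<'E'
from h import *
o,M=st();q=o['qpos'];q5,q6=q[4],q[5]+np.pi
a=Ro.from_euler('z',-q6).apply(Ro.from_euler('y',-q5).apply([0,0,1]));print(a)
E
```

```text
t: 21.48
ee_pos: [529.4, 134.1, 342.0]
orientation: [-2.579, -0.677, -1.24]
ft_force: [0.5, -0.1, -0.2]
width: 22.1
t 21.48 tcp [529.4 134.1 342. ] x [0.543 0.316 0.778] z [ 0.686  0.367 -0.628] F [ 0.5 -0.1 -0.2] w 22.1 q [ 0.04 -0.05  2.24  1.26  0.37 -1.56]
[0.00257675 0.35934303 0.93320199]
```

Working as planned (q4 1.26). Continue.

```bash
python3 -m handwheel '[[[0.001,0.045,0.111],[13.5,0,0],0.25],[[0.001,0.045,0.111],[13.5,0,0],0.25],[[0.001,0.045,0.111],[13.5,0,0],0.25],[[0.001,0.045,0.111],[13.5,0,0],0.25],[[0.001,0.045,0.111],[13.5,0,0],0.25],[[0.001,0.045,0.111],[13.5,0,0],0.25],[[0.001,0.045,0.111],[13.5,0,0],0.25],[[0.001,0.045,0.111],[13.5,0,0],0.25],[[0.001,0.045,0.111],[13.5,0,0],0.25],[[0.001,0.045,0.111],[13.5,0,0],0.25]]'
python3 - <<'E'
from h import *
o,M=st();q=o['qpos'];q5,q6=q[4],q[5]+np.pi
a=Ro.from_euler('z',-q6).apply(Ro.from_euler('y',-q5).apply([0,0,1]));print(a)
E
```

```text
t: 22.32
ee_pos: [602.8, 101.4, 442.1]
orientation: [-1.912, 0.8, -1.224]
ft_force: [0.5, -0.3, 0.8]
width: 21.9
t 22.32 tcp [602.8 101.4 442.1] x [ 0.357 -0.801  0.481] z [ 0.926  0.238 -0.292] F [ 0.5 -0.3  0.8] w 21.9 q [ 0.05 -0.04  2.24  2.6   0.37 -1.64]
[-0.02481616  0.3593297   0.93288066]
```

```bash
python3 -m handwheel '[[[0,0.045,0.111],[13.5,0,0],0.25],[[0,0.045,0.111],[13.5,0,0],0.25],[[0,0.045,0.111],[13.5,0,0],0.25],[[0,0.045,0.111],[13.5,0,0],0.25],[[0,0.045,0.111],[13.5,0,0],0.25],[[0,0,0],[0,0,-30],0.25],[[0,0,0],[0,0,-40],0.25],[[0,0,0],[0,0,-40],0.25],[[0,0,0],[0,0,-20],0.25],[[0,0,0],[0,0,0],0.25]]'
python3 - <<'E'
from h import *
ph=np.radians(62)
T=Rz([-.033,-1,0],[np.sin(ph),-.033*np.sin(ph),-np.cos(ph)])
go([470,23,250],T)
E
```

```text
t: 23.15
ee_pos: [488.6, 35.6, 486.4]
orientation: [-1.405, 1.379, -1.061]
ft_force: [0.7, -0.2, 0.5]
width: 22.3
t 23.15 tcp [488.6  35.6 486.4] x [ 0.021 -1.    -0.003] z [ 0.967  0.021 -0.254] F [ 0.7 -0.2  0.5] w 22.3 q [ 0.09 -0.38  2.38  3.51  0.18 -1.91]
shift tool [ 12.8 233.5  41.7] rows>= 5.7
turn tool [-0.232   0.0509  0.0171] 13.6 rows>= 1.9
```

```bash
python3 -m handwheel '[[[0,0,0],[2,30,0],0.25],[[0,0,0],[2,34,0],0.25],[[0,0,0],[2,34,0],0.25],[[0,0,0],[2,34,0],0.25],[[-0.05,0.01,0],[2,30,0],0.25],[[-0.06,0.01,0],[2,20,0],0.25],[[-0.06,0.01,0.01],[0,0,0],0.25],[[-0.06,0.01,0],[0,0,0],0.25],[[0,0,0],[0,0,0],0.25],[[0,0,0],[0,0,0],0.25]]'
python3 - <<'E'
from h import *
ph=np.radians(62)
T=Rz([-.033,-1,0],[np.sin(ph),-.033*np.sin(ph),-np.cos(ph)])
go([470,24,132],T)
for c in ['scene']:
    s=shot(c,c+'9')
E
```

```text
t: 23.98
ee_pos: [467.1, 30.9, 321.6]
orientation: [-1.557, 1.58, -0.929]
ft_force: [-0.5, 0.1, 0.1]
width: 22.0
t 23.98 tcp [467.1  30.9 321.6] x [-0.011 -1.    -0.006] z [ 0.877 -0.006 -0.481] F [-0.5  0.1  0.1] w 22.0 q [ 0.1  -0.13  2.51  3.46  0.32 -1.81]
shift tool [  8.1 164.7  93.7] rows>= 4.5
turn tool [0.0134 0.0225 0.0052] 1.5 rows>= 0.2
```

View pics/scene9.png

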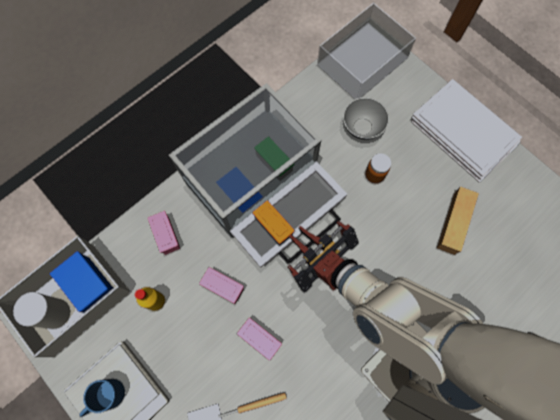

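```bash
python3 -m handwheel '[[[-0.07,0.02,0],[0,0,0],0.25],[[0,0,0],[1,20,16],0.25],[[0,0,0],[1,20,16],0.25],[[0,0,0],[1,20,16],0.25],[[0,0,0],[1,20,16],0.25],[[0,0,0],[1,20,16],0.25],[[0,0,0],[1,15,12],0.25],[[0,0,0],[0,10,8],0.25],[[0,0,0],[0,0,0],0.25],[[0,0,0],[0,0,0],0.25]]'
python3 - <<'E'
from h import *
ph=np.radians(57)
T=Rz([-.033,-1,0],[np.sin(ph),-.033*np.sin(ph),-np.cos(ph)])
go([488,23,134],T)
E
```

```text
t: 24.87
ee_pos: [491.2, 17.8, 159.7]
orientation: [-1.555, 1.612, -0.931]
ft_force: [-0.4, -1.3, -0.4]
width: 22.1
t 24.87 tcp [491.2  17.8 159.7] x [-0.034 -0.999 -0.005] z [ 0.868 -0.027 -0.496] F [-0.4 -1.3 -0.4] w 22.1 q [ 0.06  0.53  2.56  3.24  1.01 -1.57]
shift tool [-5.  24.   9.8] rows>= 0.6
turn tool [-0.057   0.0018 -0.0043] 3.3 rows>= 0.5
```

```bash
python3 -m handwheel '[[[-0.05,0,0],[-2,8,3],0.25],[[0,0,0],[-2,8,4],0.25],[[0,0,0],[-1,5,3],0.25],[[0,0,0],[0,0,0],0.25],[[0,0,0],[0,0,0],0.25],[[0,0,0],[0,0,0],0.25],[[0,0,0],[0,0,0],0.25],[[0,0,0],[0,0,0],0.25],[[0,0,0],[0,0,0],0.25],[[0,0,0],[0,0,0],0.25]]'
python3 - <<'E'
from h import *
ph=np.radians(57)
T=Rz([-.033,-1,0],[np.sin(ph),-.033*np.sin(ph),-np.cos(ph)])
go([520,22,134],T)
go([654,18,134],T)
s=shot('scene','s10')
b=cv2.resize(s['pixels'][130:330,200:400],None,fx=3,fy=3,interpolation=cv2.INTER_CUBIC)
cv2.imwrite('pics/s10c.png',b[:,:,::-1])
E
```

```text
t: 25.7
ee_pos: [489.0, 24.7, 142.2]
orientation: [-1.581, 1.639, -0.895]
ft_force: [-0.6, -0.2, -0.8]
width: 21.9
t 25.7 tcp [489.   24.7 142.2] x [-0.03  -0.999 -0.011] z [ 0.847 -0.02  -0.531] F [-0.6 -0.2 -0.8] w 21.9 q [ 0.08  0.56  2.55  3.25  0.98 -1.56]
shift tool [ 1.9 -9.6 30.6] rows>= 0.8
turn tool [-0.0157  0.0083 -0.0076] 1.1 rows>= 0.2
t 25.7 tcp [489.   24.7 142.2] x [-0.03  -0.999 -0.011] z [ 0.847 -0.02  -0.531] F [-0.6 -0.2 -0.8] w 21.9 q [ 0.08  0.56  2.55  3.25  0.98 -1.56]
shift tool [  1.8 -80.8 144.2] rows>= 4.0
turn tool [-0.0157  0.0083 -0.0076] 1.1 rows>= 0.2
```

View pics/s10c.png

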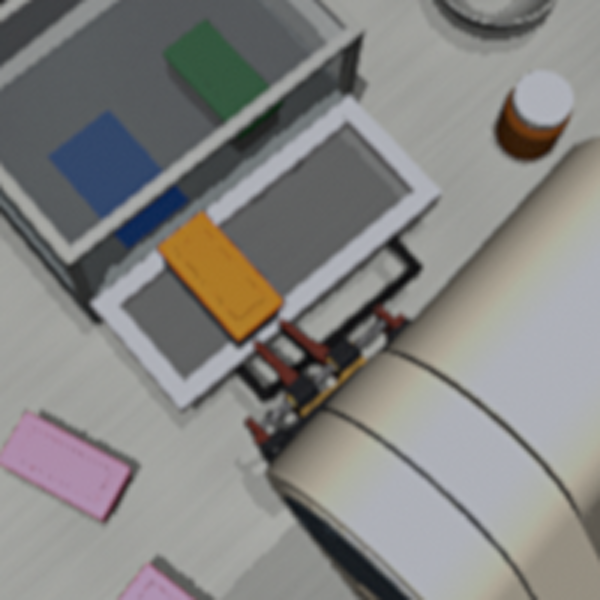

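```bash
python3 -m handwheel '[[[-0.015,0.008,-0.007],[2,-5.4,9.6],0.25],[[0,0,0],[0,-5.4,9.6],0.25],[[0,0,0],[0,-5.4,9.6],0.25],[[0,0,0],[0,-5.4,9.6],0.25],[[0,0,0],[0,-5.4,9.6],0.25],[[0,0,0],[0,-5.4,9.6],0.25],[[0,0,0],[0,-5.4,9.6],0.25],[[0,0,0],[0,-5.4,9.6],0.25],[[0,0,0],[0,-4,7],0.25],[[0,0,0],[0,0,0],0.25]]'
python3 - <<'E'
from h import *
ph=np.radians(57)
T=Rz([-.033,-1,0],[np.sin(ph),-.033*np.sin(ph),-np.cos(ph)])
go([654,18,134],T)
s=shot('scene','s11')
b=cv2.resize(s['pixels'][130:330,180:380],None,fx=3,fy=3,interpolation=cv2.INTER_CUBIC)
cv2.imwrite('pics/s11c.png',b[:,:,::-1])
t=shot('top','t11')
b=cv2.resize(t['pixels'][80:280,200:400],None,fx=3,fy=3,interpolation=cv2.INTER_CUBIC)
cv2.imwrite('pics/t11c.png',b[:,:,::-1])
E
```

```text
t: 26.58
ee_pos: [586.5, 19.0, 135.5]
orientation: [-1.597, 1.651, -0.894]
ft_force: [-0.2, -0.6, -0.3]
width: 22.2
t 26.58 tcp [586.5  19.  135.5] x [-0.033 -0.999 -0.002] z [ 0.838 -0.027 -0.546] F [-0.2 -0.6 -0.3] w 22.2 q [ 0.05  0.56  2.35  3.24  0.76 -1.59]
shift tool [ -1.2 -35.6  57.4] rows>= 1.6
turn tool [ 0.0013  0.001  -0.0013] 0.1 rows>= 0.0
```

View pics/s11c.png

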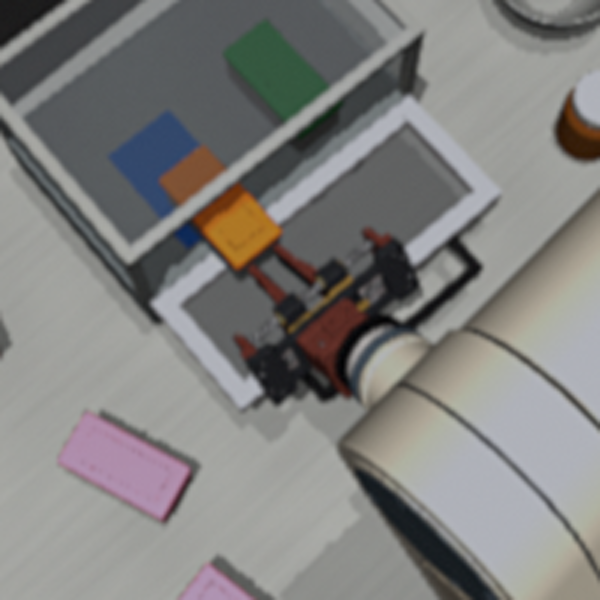

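View pics/t11c.png

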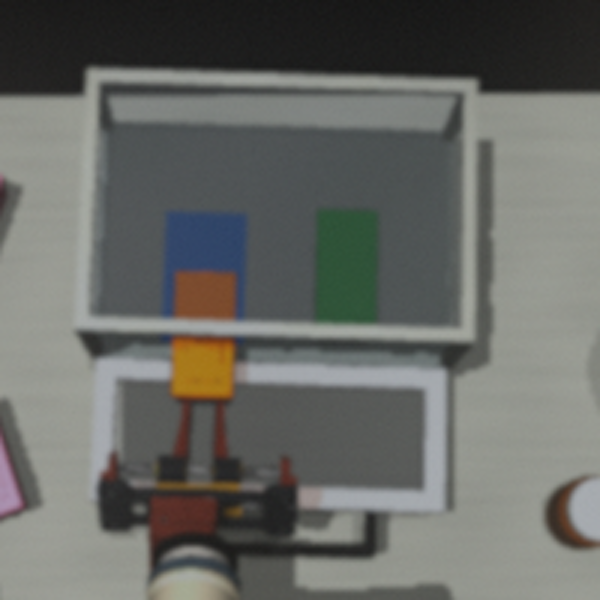

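Run:
```python
from h import *
t=ctrl.get_image('top')
for a,b in [(173,396),(232,398),(174,271),(237,273)]: print(ray_z(t,(a/3+200,b/3+80),159).round(1))
for a,b in [(166,212),(246,214)]: print(ray_z(t,(a/3+200,b/3+80),98.5).round(1))
for a,b in [(318,210),(377,210)]: print('g',ray_z(t,(a/3+200,b/3+80),158.5).round(1))
```

```text
[599.7  43.2 159. ]
[597.6 -11.5 159. ]
[718.3  42.6 159. ]
[716.1 -16.6 159. ]
[792.   53.4  98.5]
[789.5 -25.5  98.5]
g [776.7 -93.3 158.5]
g [ 776.4 -149.   158.5]
```

```bash
python3 -m handwheel '[[[0,0,0],[0,-5,8],0.25],[[0,0,0],[0,-5,8],0.25],[[0,0,0],[0,-5,8],0.25],[[0,0,0],[0,-5,8],0.25],[[0,0,0],[0,-5,8],0.25],[[0,0,0],[0,-4,6],0.25],[[0,0,0],[0,0,0],0.25],[[0,0,0],[0,0,0],0.25],[[0,0,0],[0,0,0],0.25],[[0,0,0],[0,0,0],0.25]]'
python3 - <<'E'
from h import *
o,M=st(); print('toolshift',M.T@(np.array([654,16.5,134])-o['ee_pos']))
s=shot('scene','s12')
b=cv2.resize(s['pixels'][110:310,160:360],None,fx=3,fy=3,interpolation=cv2.INTER_CUBIC)
cv2.imwrite('pics/s12c.png',b[:,:,::-1])
t=shot('top','t12')
b=cv2.resize(t['pixels'][80:280,200:400],None,fx=3,fy=3,interpolation=cv2.INTER_CUBIC)
cv2.imwrite('pics/t12c.png',b[:,:,::-1])
E
```

```text
t: 27.57
ee_pos: [639.2, 17.3, 132.9]
orientation: [-1.602, 1.655, -0.89]
ft_force: [-1.1, 0.2, 0.7]
width: 21.5
t 27.57 tcp [639.2  17.3 132.9] x [-0.032 -0.999 -0.001] z [ 0.834 -0.026 -0.551] F [-1.1  0.2  0.7] w 21.5 q [ 0.03  0.58  2.24  3.23  0.67 -1.6 ]
toolshift [ 0.36926854 -9.03174387 11.75172548]
```

View pics/s12c.png

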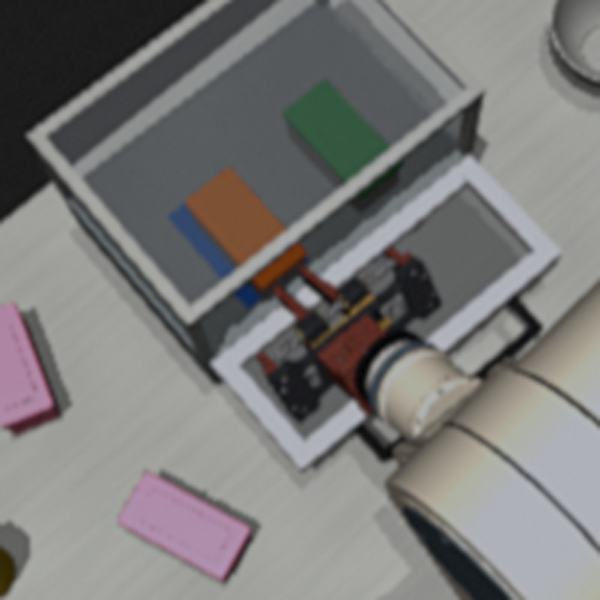

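View pics/t12c.png

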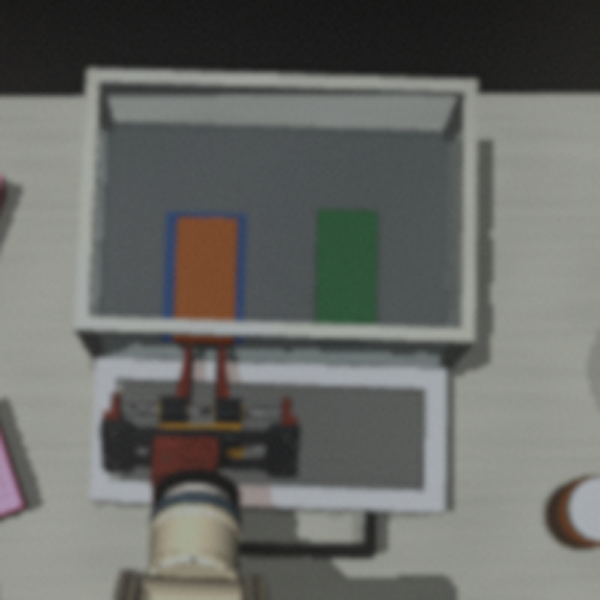

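```bash
python3 -m handwheel '[[[0,0,0],[0,-4,6],0.25],[[0,0,0],[0,-4,5],0.25],[[0,0,0],[0,-1,1],0.25],[[0,0,0],[0,0,0],0.25],[[0,0,0],[0,0,0],0.25],[[0,0,0],[0,0,0],0.25],[[0,0,0],[0,0,0],0.25],[[0,0,0],[0,0,0],0.25],[[0,0,0],[0,0,0],0.25],[[0,0,0],[0,0,0],0.25]]'
python3 - <<'E'
from h import *
o,M=st(); print('toolshift',M.T@(np.array([654,16.5,134])-o['ee_pos']))
t=shot('top','t13')
b=cv2.resize(t['pixels'][130:210,240:340],None,fx=7,fy=7,interpolation=cv2.INTER_CUBIC)
cv2.imwrite('pics/t13c.png',b[:,:,::-1])
s=shot('scene','s13')
b=cv2.resize(s['pixels'][150:230,200:300],None,fx=7,fy=7,interpolation=cv2.INTER_CUBIC)
cv2.imwrite('pics/s13c.png',b[:,:,::-1])
h=cv2.cvtColor(t['pixels'],cv2.COLOR_RGB2HSV); m=cv2.inRange(h,(5,120,40),(25,255,255)); m[:,:250]=0;m[:,285:]=0;m[192:]=0;m[:140]=0
pts=cv2.findNonZero(m).reshape(-1,2); print(pts.min(0),pts.max(0))
W=np.array([ray_z(t,q,159)[:2] for q in pts]);print(W.min(0),W.max(0), W.mean(0))
E
```

```text
t: 28.5
ee_pos: [652.8, 16.9, 132.6]
orientation: [-1.605, 1.658, -0.887]
ft_force: [-0.5, -0.0, 0.3]
width: 22.1
t 28.5 tcp [652.8  16.9 132.6] x [-0.032 -0.999 -0.001] z [ 0.832 -0.026 -0.554] F [-0.5 -0.   0.3] w 22.1 q [ 0.03  0.58  2.21  3.23  0.64 -1.61]
toolshift [ 0.36179552 -1.85214284  0.1819085 ]
[259 148] [278 185]
[676.00623681 -13.98421694] [783.06910987  39.79369643] [728.641513    13.70577236]
```

View pics/t13c.png

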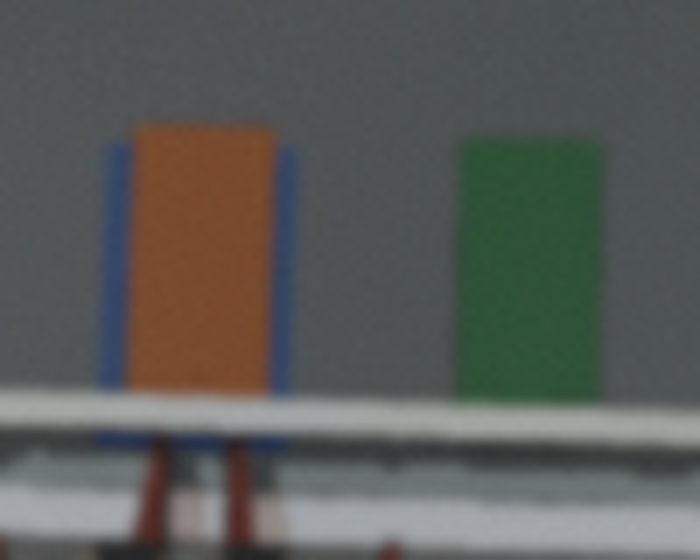

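View pics/s13c.png

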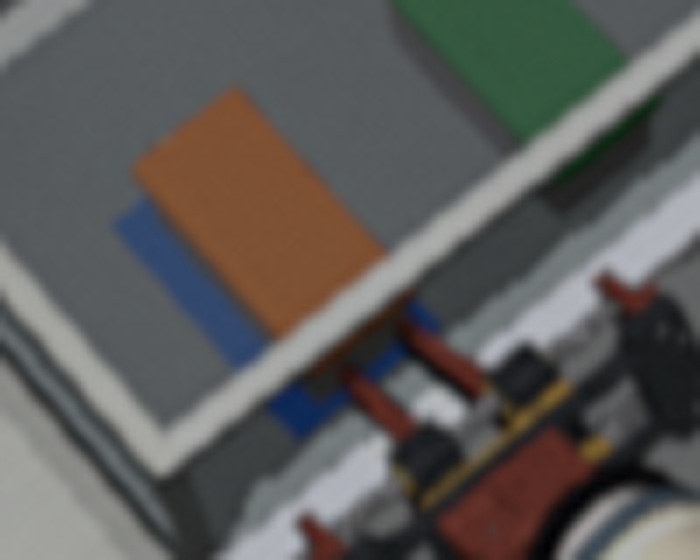

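```bash
python3 -m handwheel '[[[0,0,0],[0,3,-5],0.25],[[0,0,0],[0,8,-12],0.25],[[0,0,0],[0,9,-14],0.25],[[0,0,0],[0,9,-14],0.25],[[0,0,0],[0,9,-14],0.25],[[0,0,0],[0,9,-14],0.25],[[0,0,0],[0,9,-14],0.25],[[0,0,0],[0,9,-14],0.25],[[0,0,0],[0,8,-14],0.25],[[0,0,0],[0,0,-14],0.25]]'
python3 - <<'E'
from h import *
ph=np.radians(75)
go([488,35,470],Rz([0,-1,0],[np.sin(ph),0,-np.cos(ph)]))
t=shot('top','t14')
h=cv2.cvtColor(t['pixels'],cv2.COLOR_RGB2HSV); m=cv2.inRange(h,(5,120,40),(25,255,255)); m[:,:250]=0;m[:,285:]=0;m[192:]=0;m[:140]=0
pts=cv2.findNonZero(m).reshape(-1,2); print(pts.min(0),pts.max(0))
E
```

```text
t: 29.43
ee_pos: [501.5, 21.5, 146.0]
orientation: [-1.597, 1.651, -0.894]
ft_force: [0.2, 0.3, -0.2]
width: 22.2
t 29.43 tcp [501.5  21.5 146. ] x [-0.033 -0.999 -0.001] z [ 0.838 -0.027 -0.545] F [ 0.2  0.3 -0.2] w 22.2 q [ 0.07  0.52  2.52  3.25  0.9  -1.58]
shift tool [ -13.5 -264.  -188.4] rows>= 7.8
turn tool [ 0.3149 -0.0293 -0.0145] 18.1 rows>= 2.5
[259 148] [278 185]
```

```bash
python3 -m handwheel '[[[0,0,0],[0,-20,-13],0.25],[[0,0,0],[0,-33,-21],0.25],[[0,0,0],[0,-33,-21],0.25],[[0,0,0],[0,-33,-21],0.25],[[0,0,0],[0,-33,-21],0.25],[[0.06,0,0],[0,-30,-8],0.4],[[0.06,0,0],[0,-35,8],0.4],[[0.06,0,0],[0,-25,25],0.6],[[0.06,0,0],[0,-20,30],0.6],[[0.05,0,0],[0,-10,30],0.6]]'
python3 - <<'E'
from h import *
o,M=st();q=o['qpos'];q5,q6=q[4],q[5]+np.pi
a=Ro.from_euler('z',-q6).apply(Ro.from_euler('y',-q5).apply([0,0,1]));print(a)
E
```

```text
t: 30.32
ee_pos: [639.3, 16.0, 401.6]
orientation: [-1.386, 1.434, -1.089]
ft_force: [0.3, 0.3, 0.7]
width: 50.8
t 30.32 tcp [639.3  16.  401.6] x [-0.034 -0.999 -0.001] z [ 0.963 -0.032 -0.267] F [0.3 0.3 0.7] w 50.8 q [ 0.04  0.09  2.24  3.29  0.5  -1.68]
[-0.05218361  0.47228141  0.87990178]
```

```bash
python3 -m handwheel '[[[0.006,-0.057,-0.106],[-17,-1.9,0],0.6],[[0.006,-0.057,-0.106],[-17,-1.9,0],0.6],[[0.006,-0.057,-0.106],[-17,-1.9,0],0.6],[[0.006,-0.057,-0.106],[-17,-1.9,0],0.6],[[0.006,-0.057,-0.106],[-17,-1.9,0],0.6],[[0.006,-0.057,-0.106],[-17,-1.9,0],0.6],[[0.006,-0.057,-0.106],[-17,-1.9,0],0.6],[[0.006,-0.057,-0.106],[-17,-1.9,0],0.6],[[0.006,-0.057,-0.106],[-17,-1.9,0],0.6],[[0.006,-0.057,-0.106],[-17,-1.9,0],0.6]]'
python3 - <<'E'
from h import *
o,M=st();q=o['qpos'];q5,q6=q[4],q[5]+np.pi
a=Ro.from_euler('z',-q6).apply(Ro.from_euler('y',-q5).apply([0,0,1]));print(a, -.12*a, -36*np.cross(a,[0,0,1]))
E
```

```text
t: 31.15
ee_pos: [595.6, 166.7, 353.5]
orientation: [-2.261, 0.135, -1.162]
ft_force: [-0.7, 0.8, 0.1]
width: 52.9
t 31.15 tcp [595.6 166.7 353.5] x [ 0.614 -0.342  0.711] z [ 0.771  0.454 -0.447] F [-0.7  0.8  0.1] w 52.9 q [ 0.05  0.1   2.21  2.03  0.48 -1.66]
[-0.03906835  0.4619585   0.88604063] [ 0.0046882  -0.05543502 -0.10632488] [-16.63050615  -1.40646058   0.        ]
```

```bash
python3 -m handwheel '[[[0.005,-0.056,-0.106],[-17,-1.5,0],0.6],[[0.005,-0.056,-0.106],[-17,-1.5,0],0.6],[[0.005,-0.056,-0.106],[-17,-1.5,0],0.6],[[0.005,-0.056,-0.106],[-17,-1.5,0],0.6],[[0.005,-0.056,-0.106],[-17,-1.5,0],0.6],[[0.005,-0.056,-0.106],[-17,-1.5,0],0.6],[[0.005,-0.056,-0.106],[-17,-1.5,0],0.6],[[0.005,-0.056,-0.106],[-17,-1.5,0],0.6],[[0.005,-0.056,-0.106],[-17,-1.5,0],0.6],[[0.005,-0.056,-0.106],[-17,-1.5,0],0.6]]'
python3 - <<'E'
from h import *
o,M=st();q=o['qpos'];q5,q6=q[4],q[5]+np.pi
go([460,-40,240],Rz([0,1,0]));go([460,-40,240],Rz([1,-0.03,0]))
E
```

```text
t: 31.98
ee_pos: [485.1, 144.9, 233.0]
orientation: [-2.515, -1.493, -0.846]
ft_force: [-0.1, 0.0, -1.1]
width: 52.6
t 31.98 tcp [485.1 144.9 233. ] x [0.366 0.781 0.505] z [ 0.41   0.352 -0.841] F [-0.1  0.  -1.1] w 52.6 q [ 0.07  0.11  2.21  0.78  0.47 -1.64]
t 31.98 tcp [485.1 144.9 233. ] x [0.366 0.781 0.505] z [ 0.41   0.352 -0.841] F [-0.1  0.  -1.1] w 52.6 q [ 0.07  0.11  2.21  0.78  0.47 -1.64]
shift tool [-150.1   75.6  -81.2] rows>= 4.5
turn tool [ 0.3315 -0.4721 -0.4852] 43.2 rows>= 6.0
t 31.98 tcp [485.1 144.9 233. ] x [0.366 0.781 0.505] z [ 0.41   0.352 -0.841] F [-0.1  0.  -1.1] w 52.6 q [ 0.07  0.11  2.21  0.78  0.47 -1.64]
shift tool [-150.1   75.6  -81.2] rows>= 4.5
turn tool [-0.1123 -0.5897  1.0704] 70.3 rows>= 9.8
```

```bash
python3 -m handwheel '[[[-0.011,-0.059,0.107],[0,0,0],0.5],[[-0.011,-0.059,0.107],[0,0,0],0.5],[[-0.011,-0.059,0.107],[0,0,0],0.5],[[-0.011,-0.059,0.107],[0,0,0],0.5],[[-0.011,-0.059,0.107],[0,0,0],0.5],[[-0.011,-0.059,0.107],[0,0,0],0.5],[[-0.011,-0.059,0.107],[0,0,0],0.5],[[-0.011,-0.059,0.107],[0,0,0],0.5],[[-0.011,-0.059,0.107],[0,0,0],0.5],[[-0.011,-0.059,0.107],[0,0,0],0.5]]'
python3 - <<'E'
from h import *
go([462,-42,180],Rz([1,-0.03,0]))
t=ctrl.get_image('top'); s=ctrl.get_image('scene')
for p in(t,s): print([(round(d['score'],2),c2w(p,d['position']).round(0)) for d in ctrl.spot_point(p,'door_handle')[:2]])
E
```

```text
t: 32.82
ee_pos: [480.8, 144.5, 232.3]
orientation: [-3.105, -0.276, -0.151]
ft_force: [0.1, -0.4, 0.6]
width: 44.5
t 32.82 tcp [480.8 144.5 232.3] x [0.98  0.175 0.098] z [ 0.095  0.029 -0.995] F [ 0.1 -0.4  0.6] w 44.5 q [0.27 0.2  1.96 0.   0.89 0.09]
shift tool [-56.1 180.9  44.8] rows>= 4.7
turn tool [-0.0222 -0.0968  0.207 ] 13.2 rows>= 1.8
[(0.92, array([467., -45.,  89.]))]
[(0.57, array([461., -42.,  92.]))]
```

```bash
python3 -m handwheel '[[[-0.011,-0.048,0.104],[0,0,0],0.5],[[-0.011,-0.048,0.104],[0,0,0],0.5],[[0,0,0],[-2.5,36,8],0.5],[[0,0,0],[-2.5,36,8],0.5],[[0,0,0],[-2.5,36,8],0.5],[[0,0,0],[-2.5,36,8],0.5],[[0,0,0],[-2.5,36,8],0.5],[[0,0,0],[0,0,0],0.5],[[0,0,0],[0,0,0],0.5],[[0,0,0],[0,0,0],0.5]]'
python3 - <<'E'
from h import *
go([462,-42,80],Rz([1,-0.03,0]))
E
```

```text
t: 33.85
ee_pos: [457.6, -43.0, 187.8]
orientation: [-3.135, 0.004, -0.015]
ft_force: [-0.6, 0.6, 0.1]
width: 43.9
t 33.85 tcp [457.6 -43.  187.8] x [ 1.    -0.002  0.01 ] z [ 0.01   0.006 -1.   ] F [-0.6  0.6  0.1] w 43.9 q [-0.12  0.24  2.03  0.01  0.87 -0.13]
shift tool [  3.4  -0.3 107.8] rows>= 2.6
turn tool [-0.0065 -0.0096  0.0276] 1.7 rows>= 0.2
```

```bash
python3 -m handwheel '[[[-0.006,-0.01,0.028],[3.5,0,10],0.35],[[0,0,0],[0,0,18],0.35],[[0,0,0],[0,0,20],0.35],[[0,0,0],[0,0,12],0.35],[[0,0,0],[0,0,5],0.35],[[0,0,0],[0,0,0],0.35],[[0,0,0],[0,0,0],0.35],[[0,0,0],[0,0,0],0.35],[[0,0,0],[0,0,0],0.35],[[0,0,0],[0,0,0],0.35]]'
python3 - <<'E'
from h import *
go([462.5,-42,80],Rz([1,-0.03,0]))
E
```

```text
t: 34.68
ee_pos: [464.1, -35.5, 125.3]
orientation: [-3.14, 0.02, -0.018]
ft_force: [0.2, 0.5, 0.3]
width: 30.7
t 34.68 tcp [464.1 -35.5 125.3] x [ 1.    -0.013  0.012] z [ 0.012  0.001 -1.   ] F [0.2 0.5 0.3] w 30.7 q [-0.1   0.36  2.06  0.    0.72 -0.09]
shift tool [-2.   6.6 45.3] rows>= 1.1
turn tool [-0.0012 -0.0117  0.017 ] 1.2 rows>= 0.2
```

```bash
python3 -m handwheel '[[[0,-0.012,0.017],[-2,0,12],0.35],[[0,0,0],[0,0,15],0.35],[[0,0,0],[0,0,12],0.35],[[0,0,0],[0,0,3],0.35],[[0,0,0],[0,0,0],0.35],[[0,0,0],[0,0,0],0],[[0,0,0],[0,0,0],0],[[0,0,0],[0,0,0],0],[[0,0,0],[0,0,0],0],[[0,0,0],[0,0,0],0]]'
python3 - <<'E'
from h import *
go([462.5,-42,80],Rz([1,-0.03,0]))
E
```

```text
t: 35.52
ee_pos: [462.1, -35.8, 82.3]
orientation: [-3.14, 0.056, 0.001]
ft_force: [2.1, 0.7, -5.1]
width: 11.3
t 35.52 tcp [462.1 -35.8  82.3] x [ 0.999 -0.036 -0.001] z [-0.001  0.001 -1.   ] F [ 2.1  0.7 -5.1] w 11.3 q [-0.1   0.44  2.07  0.    0.63 -0.07]
shift tool [0.6 6.1 2.3] rows>= 0.2
turn tool [-0.0009  0.0009 -0.0058] 0.3 rows>= 0.0
```

```bash
python3 -m handwheel '[[[0,0,0],[0,0,-14],0],[[0,0,0],[1.5,0,-16],0],[[0,0,0],[3,0,-16],0],[[0,0,0],[4,0,-15.5],0],[[0,0,0],[5.5,0,-15],0],[[0,0,0],[7,0,-14.5],0],[[0,0,0],[8.5,0,-13.5],0],[[0,0,0],[10,0,-13],0],[[0,0,0],[11,0,-12],0],[[0,0,0],[12,0,-11],0]]'
python3 - <<'E'
from h import *
o,M=st()
b=np.array(o['ee_pos'])+[0,0,9]; d=np.hypot(641.5-b[0],b[2]-100); print(d, np.arctan2(641.5-b[0],b[2]-100)-0.05)
E
```

```text
t: 36.35
ee_pos: [514.4, -37.7, 223.0]
orientation: [-3.139, 0.057, 0.041]
ft_force: [-7.0, -0.2, -1.8]
width: 11.0
t 36.35 tcp [514.4 -37.7 223. ] x [ 0.999 -0.036 -0.026] z [-0.026  0.002 -1.   ] F [-7.  -0.2 -1.8] w 11.0 q [-0.1   0.28  1.86 -0.    1.02 -0.06]
183.26566141472716 0.7166316738468155
```

```bash
python3 -m handwheel '[[[0,0.026,0],[12,0,-9],0],[[0,0,0],[13,0,-9],0],[[0,0,0],[14,0,-8],0],[[0,0,0],[14.5,0,-7],0],[[0,0,0],[15,0,-5.5],0],[[0,0,0],[15.5,0,-4],0],[[0,0,0],[14,0,-2.5],0],[[0,0,0],[10,0,-1],0],[[0,0,0],[6,0,0],0],[[0,0,0],[2,0,0],0]]'
python3 - <<'E'
from h import *
o,M=st()
b=np.array(o['ee_pos'])+[0,0,9]; d=np.hypot(641.5-b[0],b[2]-100); print(d, np.arctan2(641.5-b[0],b[2]-100)-0.05)
s=shot('scene','s15')
b=cv2.resize(s['pixels'][80:280,160:360],None,fx=3,fy=3,interpolation=cv2.INTER_CUBIC)
cv2.imwrite('pics/s15c.png',b[:,:,::-1])
E
```

```text
t: 37.18
ee_pos: [615.8, -41.8, 274.7]
orientation: [-3.139, 0.057, 0.064]
ft_force: [-3.4, -1.0, -2.0]
width: 11.2
t 37.18 tcp [615.8 -41.8 274.7] x [ 0.999 -0.036 -0.041] z [-0.041  0.002 -0.999] F [-3.4 -1.  -2. ] w 11.2 q [-0.09  0.39  1.58 -0.    1.22 -0.05]
185.4906018193092 0.08923410380823314
```

View pics/s15c.png

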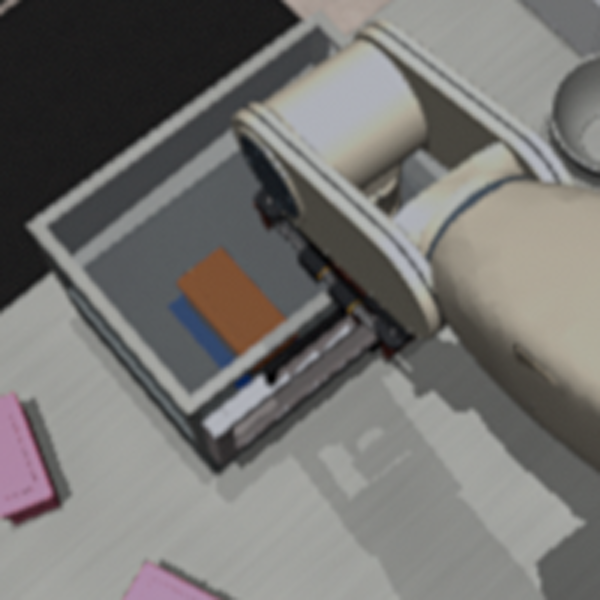

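```bash
python3 -m handwheel '[[[0,0.04,0],[6,0,1],0],[[0,0,0],[5,0,1],0],[[0,0,0],[4,0,0.5],0],[[0,0,0],[3,0,0],0],[[0,0,0],[3,0,0],0],[[0,0,0],[2,0,0],0],[[0,0,0],[2,0,0],0],[[0,0,0],[0,0,0],0],[[0,0,0],[0,0,0],0],[[0,0,0],[0,0,0],0]]'
python3 - <<'E'
from h import *
o,M=st()
E
```

```text
t: 38.07
ee_pos: [632.9, -42.4, 275.9]
orientation: [-3.14, 0.057, 0.022]
ft_force: [-2.8, -0.2, 3.1]
width: 11.5
t 38.07 tcp [632.9 -42.4 275.9] x [ 0.999 -0.036 -0.014] z [-0.014  0.001 -1.   ] F [-2.8 -0.2  3.1] w 11.5 q [-0.09  0.4   1.56 -0.    1.2  -0.05]
```

```bash
python3 -m handwheel '[[[0,0.014,0],[3,0,1],0],[[0,0,0],[2,0,0],0],[[0,0,0],[2,0,0],0],[[0,0,0],[2,0,0],0],[[0,0,0],[2,0,0],0],[[0,0,0],[2,0,0],0],[[0,0,0],[2,0,0],0],[[0,0,0],[0,0,0],0],[[0,0,0],[0,0,0],0],[[0,0,0],[0,0,0],0]]'
python3 - <<'E'
from h import *
o,M=st()
E
```

```text
t: 38.9
ee_pos: [632.9, -42.4, 275.9]
orientation: [-3.14, 0.057, 0.052]
ft_force: [-4.9, -0.4, 2.6]
width: 11.5
t 38.9 tcp [632.9 -42.4 275.9] x [ 0.999 -0.036 -0.033] z [-0.033  0.002 -0.999] F [-4.9 -0.4  2.6] w 11.5 q [-0.09  0.41  1.54 -0.    1.22 -0.05]
```

```bash
python3 -m handwheel '[[[0,0.03,0],[6,0,0],0],[[0,0,0],[8,0,0],0],[[0,0,0],[8,0,0],0],[[0,0,0],[0,0,0],0],[[0,0,0],[0,0,0],0.35],[[0,0,0],[0,0,0],0.35],[[0,0,0],[0,0,0],0.35],[[0,0,0],[0,0,0],0.35],[[0,0,0],[0,0,0],0.35],[[0,0,0],[0,0,0],0.35]]'
python3 - <<'E'
from h import *
o,M=st()
E
```

```text
t: 39.73
ee_pos: [635.1, -42.4, 275.4]
orientation: [-3.138, 0.057, 0.078]
ft_force: [0.1, 0.5, 0.2]
width: 30.6
t 39.73 tcp [635.1 -42.4 275.4] x [ 0.998 -0.036 -0.05 ] z [-0.049  0.003 -0.999] F [0.1 0.5 0.2] w 30.6 q [-0.08  0.42  1.53 -0.    1.24 -0.05]
```

```bash
python3 -m handwheel '[[[0,0,0],[0,0,-10],0.35],[[0,0,0],[0,0,-25],0.35],[[0,0,0],[0,0,-35],0.35],[[0,0,0],[0,0,-35],0.35],[[0,0,0],[-30,0,0],0.35],[[0,0,0],[-40,0,0],0.35],[[0,0,0],[-40,0,0],0.35],[[0,0,0],[-40,0,0],0.35],[[0,0,0],[-40,0,0],0.35],[[0,0,0],[-20,0,0],0.35]]'
python3 - <<'E'
from h import *
o,M=st()
for c in ['scene','top']:
    p=shot(c,c+'16')
    r=(80,280,160,380) if c=='scene' else (90,220,200,380)
    b=cv2.resize(p['pixels'][r[0]:r[1],r[2]:r[3]],None,fx=3,fy=3,interpolation=cv2.INTER_CUBIC)
    cv2.imwrite(f'pics/{c}16c.png',b[:,:,::-1])
    for q in ['door_handle','green_tin_center','tin_center','jar','bottle','bowl']: print(c,q,[(round(d['score'],2),c2w(p,d['position']).round(0)) for d in ctrl.spot_point(p,q)[:5]])
E
```

```text
t: 40.57
ee_pos: [428.9, -34.9, 399.9]
orientation: [-3.139, 0.056, 0.067]
ft_force: [-0.5, 0.5, 0.6]
width: 30.7
t 40.57 tcp [428.9 -34.9 399.9] x [ 0.998 -0.036 -0.042] z [-0.042  0.002 -0.999] F [-0.5  0.5  0.6] w 30.7 q [-0.11 -0.03  1.8  -0.    1.41 -0.07]
scene door_handle [(0.59, array([629., -47., 278.]))]
scene green_tin_center []
scene tin_center [(0.97, array([796., 273.,  26.])), (0.63, array([366., 265.,  29.])), (0.6, array([545., 245.,  30.]))]
scene jar [(0.43, array([ 502., -362.,   -2.]))]
scene bottle [(0.65, array([659., 427.,  -2.]))]
scene bowl [(0.97, array([ 652., -457.,   -0.]))]
top door_handle [(0.58, array([636., -47., 278.]))]
top green_tin_center []
top tin_center [(0.71, array([796., 269.,  25.])), (0.66, array([553., 244.,  34.])), (0.6, array([366., 263.,  31.]))]
top jar [(0.6, array([ 504., -361.,   -2.]))]
top bottle [(0.85, array([661., 416.,  -4.]))]
top bowl []
```

View pics/scene16c.png

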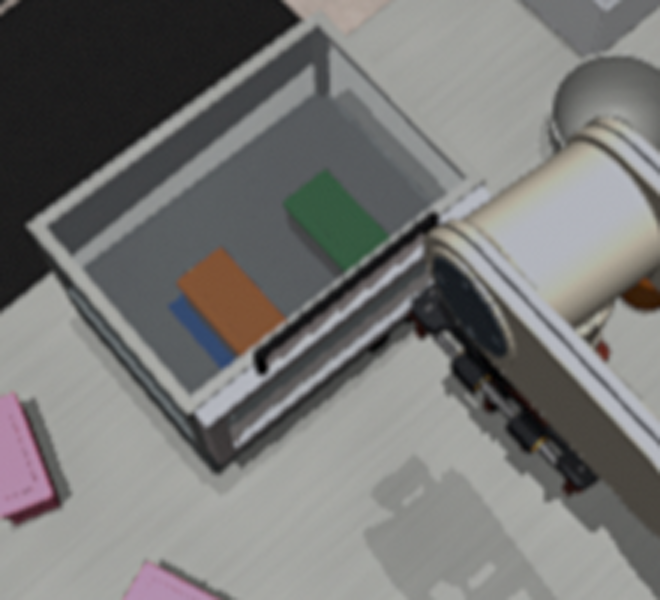

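View pics/top16c.png

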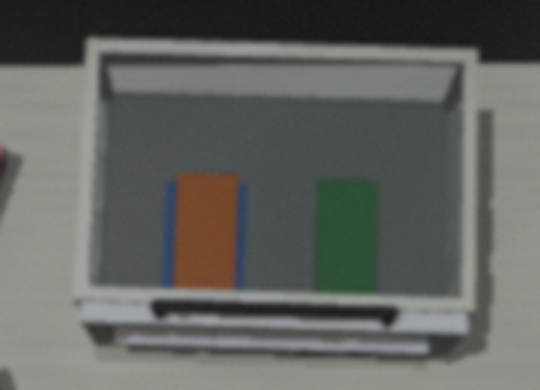

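```bash
python3 -m handwheel '[[[0,0.042,0],[20,0,0],0],[[0,0,0],[35,0,15],0],[[0,0,0],[35,0,25],0],[[0,0,0],[30,0,25],0],[[0,0,0],[20,0,25],0],[[0,0,0],[5,0,20],0],[[0,0,0],[0,0,10],0],[[0,0,0],[0,0,3],0],[[0,0,0],[0,0,0],0],[[0,0,0],[0,0,0],0]]'
python3 - <<'E'
from h import *
go([600,-45,272],Rz([1,-.036,0]))
E
```

```text
t: 42.1
ee_pos: [585.8, -40.6, 271.2]
orientation: [-3.141, 0.056, -0.008]
ft_force: [0.5, -0.1, 0.5]
width: 0.5
t 42.1 tcp [585.8 -40.6 271.2] x [ 0.999 -0.036  0.005] z [ 0.005  0.    -1.   ] F [ 0.5 -0.1  0.5] w 0.5 q [-0.09  0.32  1.68  0.    1.13 -0.05]
shift tool [14.4  3.9 -0.7] rows>= 0.4
turn tool [-0.0004 -0.0053  0.0002] 0.3 rows>= 0.0
```

```bash
python3 -m handwheel '[[[0,0,0],[8,0,0],0],[[0,0,0],[6,0,0],0],[[0,0,0],[4,0,0],0],[[0,0,0],[4,0,0],0],[[0,0,0],[4,0,0],0],[[0,0,0],[5,0,0],0],[[0,0,0],[5,0,0],0],[[0,0,0],[5,0,0],0],[[0,0,0],[5,0,0],0],[[0,0,0],[5,0,0],0]]'
python3 - <<'E'
from h import *
st()
E
```

```text
t: 42.93
ee_pos: [618.1, -41.9, 278.6]
orientation: [-3.14, 0.056, 0.066]
ft_force: [-21.4, 0.6, 14.5]
width: 0.3
t 42.93 tcp [618.1 -41.9 278.6] x [ 0.998 -0.036 -0.042] z [-0.042  0.002 -0.999] F [-21.4   0.6  14.5] w 0.3 q [-0.09  0.39  1.57 -0.    1.23 -0.05]
```

```bash
python3 -m handwheel '[[[0,0,0],[-10,0,0],0],[[0,0,0],[-30,0,0],0],[[0,0,0],[-30,0,-10],0],[[0,0,0],[-30,0,-30],0],[[0,0,0],[-30,0,-30],0],[[0,0,0],[-30,0,-30],0],[[0,0,0],[-30,0,-20],0],[[0,0,0],[-10,0,0],0],[[0,0,0],[0,0,0],0],[[0,0,0],[0,0,0],0]]'
python3 - <<'E'
from h import *
o,M=st()
a=cv2.imread('pics/top16.png'); z=cv2.imread('pics/top0.png')
p=shot('top','top17'); 
b=p['pixels'][:,:,::-1]
b=np.ascontiguousarray(b)
pair=np.hstack([cv2.resize(x[180:215,215:365],None,fx=2.6,fy=6,interpolation=cv2.INTER_CUBIC) for x in (z,b)])
cv2.imwrite('pics/cmp.png',pair)
for nm,x in (('0',z),('16',a)): print(nm,[np.abs(x[185:205,c0:c1].astype(int)-b[185:205,c0:c1]).mean().round(1) for c0,c1 in ((225,250),(250,330),(330,357))])
s=shot('scene','scene17')
print([(round(d['score'],2),c2w(s,d['position']).round(0)) for d in ctrl.spot_point(s,'door_handle')])
b=cv2.resize(s['pixels'][80:280,160:380],None,fx=3,fy=3,interpolation=cv2.INTER_CUBIC);cv2.imwrite('pics/scene17c.png',b[:,:,::-1])
E
```

```text
t: 43.77
ee_pos: [419.0, -34.8, 410.6]
orientation: [-3.14, 0.056, 0.071]
ft_force: [-0.8, 0.0, -0.5]
width: 0.2
t 43.77 tcp [419.  -34.8 410.6] x [ 0.998 -0.036 -0.045] z [-0.045  0.002 -0.999] F [-0.8  0.  -0.5] w 0.2 q [-0.11 -0.05  1.8  -0.    1.44 -0.07]
0 [np.float64(10.0), np.float64(16.4), np.float64(9.5)]
16 [np.float64(4.8), np.float64(8.1), np.float64(4.6)]
[(0.75, array([634., -49., 275.]))]
```

View pics/cmp.png

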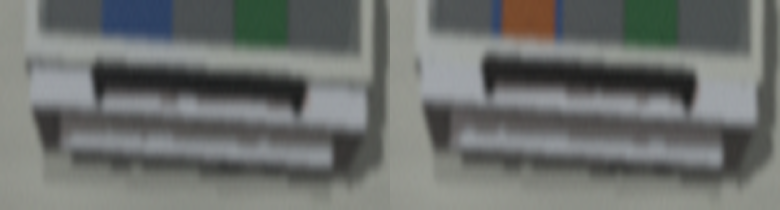

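View pics/scene17c.png

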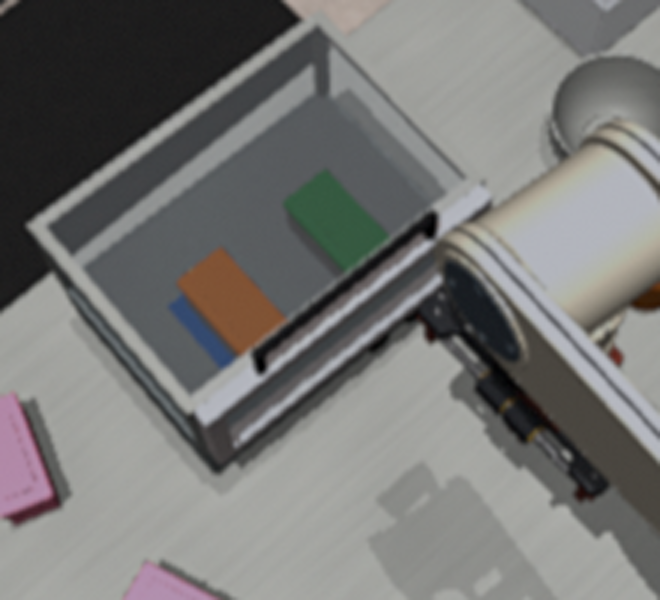

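View pics/top17.png

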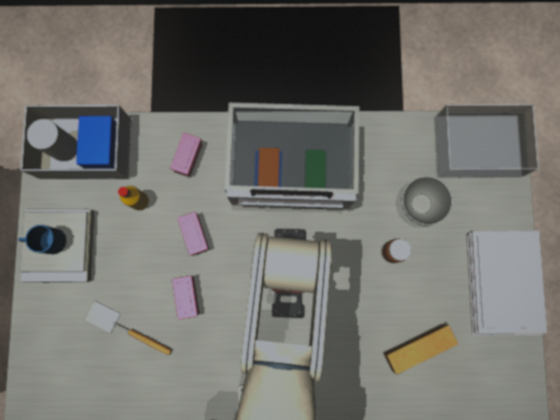

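Run:
```python
from h import *
print(ctrl.close_job())
```

```text
the job is handed in; nothing more can be done
None
```

The job is handed in at about 44 s of the 72 s allowed. The orange-lidded tin is upright on the blue pad beside the green-lidded tin, and the cabinet door is shut.

I pulled the door down level by its bar and set the tin on it. I slid the tin in with both fingertips until it sat on the pad, then brought the door back up by the bar. A last firm push on the bar met the stop at about 21 N.

**Tin position:** the top view put the tin's centre at about x 724.5, y 13. The pad's centre measured about x 725, y 16, so it is roughly 3 mm to one side but within the pad. I did not check its height or tilt separately.

**Door:** by eye it sits slightly further shut than at the start, so it may have begun a little ajar. The network put the handle at x 634, z 275, against an expected 631 and 280, which is about the spread of its readings.

**Other things:** the jar, the bottle and the pink look-alikes were found where they started. The green tin and the bowl look unmoved in the pictures. The network missed the green tin in both views of the last detection check, and missed the bowl in the top one. The tool touched only the bar, the tin and, through them, the door.

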